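# Pack wool thread away with cedar balls and clamp the box

## Robot

A 6-joint arm with a two-finger parallel gripper is mounted at the origin on a cart in front of the work surface, level with it; the furniture and walls round the work are solid. World frame = base frame: x ahead of the robot, y to its left, z up, the work surface at z = 0. Lengths are in mm, angles in rad, forces in N, time in s.
With the tool pointing down it reaches from about 300 to 775 mm from the base axis. Payload 14.6 kg.
Tool frame: the origin (TCP) lies between the finger pads; the fingertips stand ahead of it and the grasp point (between the pads) lies 11 mm behind it (manip.finger_overhang is the z of the fingertips in the tool frame, in mm); z points along the fingers, y is the line along which they close (so a half turn about z gives the same grasp; the last joint's range is limited). The gripper opens to 94 mm and grips with 3 to 60 N. Pads are 16 mm wide; open, the fingers measure 119 mm over their backs; the gripper's body (75 mm by 177 mm) begins 78 mm behind the grasp point.
Start: joints at [-1.337, 0.3, 1.521, -0, 1.321, -0.067], TCP at [162.949, -525.297, 213.446] pointing down, gripper open.
Joint ranges: [-3.03, 3.03], [-0.79, 2.21], [0.23, 2.52], [-1.04, 4.18], [0, 3.07], [-2.55, 2.55]. Speed limits (rad/s): [2.22, 2.22, 2.57, 3.14, 3.14, 3.14].

## Interface

Orientations are given as [roll, pitch, yaw] about the fixed x, y, z axes, in that order (R = Rz(yaw) Ry(pitch) Rx(roll)).
In Python, from cell import manip gives the robot as it stands.
- The arm moves only by the tool jog_arm, never from a script. Its argument "series" is a list of rows, each a list of 7 numbers: the shift along the world's x, y, z as a fraction of full scale, then the turn, a rotation vector about the world's x, y, z as a fraction of full scale, then the closure, from 0 (fully open) to 1 (shut). In form: [[dx, dy, dz, wx, wy, wz, fingers], ...]. A call has 1 to 8 rows; each row is the pose to reach, as a shift and turn from the pose commanded when the call began; what a row does not reach only later rows make up. Full scale, the value 1, is 120 mm for a shift and 90 degrees for a turn. A row lasts 1/12 s, in which the tool goes at most 41.7 mm and 7.16 degrees, less where a joint would pass 70% of its speed; a pose out of reach is approached as far as the arm can. A call with a number of a shift or a turn outside -1 to 1 is refused whole. A call with a gripper value outside its range is refused whole. The fingers move at their own pace and stop on an object; "grip_force" is the grip in N (left out, the last holds). Time passes only in rows, so rows that repeat a pose let the fingers close. It gives the time, the measured TCP pose, the force, the opening and the grip force at its end, in the units of the state.
- manip.read_state(): the state, without advancing time (a new reading comes with each control period).
- manip.camera(name): name is "scene" or "top"; returns a dict with "frame" (480x640x3 uint8, red, green, blue), "vfov" (degrees; the focal length in pixels is half the picture's height over the tangent of half this angle, whatever the lens; pixels are square), "cx", "cy" (the principal point, pixels), "R" (3x3) and "t" (3): a world point X has camera coordinates R X + t. Camera axes: x right, y down, z forward; pixel columns grow to the right and rows downward; lengths in mm; the calibration is good to about 2 mm. A picture is of the moment at which its call begins. There is no depth.
- manip.sign_off(): hands the job in; it is judged then, once.
The state is a dict: "clock": time; "joints": joint angles; "qd": joint speeds; "effort": joint torques, N m; "eef_pos": TCP position; "eef_rot": TCP orientation; "wrist_force": force on the tool from outside, world axes, zero at the start; "moment": the same for the moment, N m; "finger_gap": finger opening in mm; "finger_force": force on a finger pad.
Only numpy, scipy, OpenCV 4.12 (cv2) and the standard library are available. Lean on these libraries where they do the work, as an engineer would, in place of code of your own. Each camera call takes 0.05 s, during which the arm holds its last target. There are 200 camera calls.

## Task

Pack the wool thread away against moths: put every small thread spool from the table into the big bay of the wooden box (leave the large black spool) and give it three cedar balls by turning the dispenser's blue paddle knob exactly three clicks anticlockwise. Then put the lid on the box so that it sits flush, swing the green clamp arm in to its stop over the lid, and turn the black thumbscrew clockwise until its clutch first slips, stopping there. Leave the other things on the table as they are.

Things in the scene. Friction and masses are not known exactly. Their poses are not given: they have to be found in the camera images.
- station: fixed board with an open light-wood box, dispenser at the box's +y end, swing clamp behind it. Origin on the table under the box centre; x across the box away from the robot, y along it. Box outside 132 x 282 mm, walls 6 mm, rim z = 90, floor z = 18 mm. Divider (top z = 74) at y = 85 to 90 mm parts the spool bay (inside x -60..60, y -135..85) from the cedar bay (y 90..135), fed by the chute
- drum (a point): centre of the dispenser's clear drum at its floor, x = 0, y = 215 mm of the station, 120 mm above the table; drum 110 mm across, open above, rim 33 mm above this point
- paddle (a joint): angle of the dispenser's paddle wheel, rad; 0 at the start, grows anticlockwise seen from above. Detents every 60 degrees (1.047 rad): up to about 0.1 N m to turn; from past half way it pulls itself into the next click. Each click drops one ball down the chute into the cedar bay; a ball cannot be put back
- paddle_grip (a point): middle of the blue grip bar on top of the paddle wheel, on its vertical axis: bar 50 mm long along this point's x, 12 mm thick along y, 36 mm tall; the point lies 190 mm above the table, 14 mm below the bar's top and 22 mm above its foot, under which is a hub 26 mm across
- clamp_arm (a joint): angle of the green clamp arm about its vertical post (34 mm across, axis at x = 105 mm, y = 0 of the station, top 186 mm above the table), rad; 0 = over the middle of the box (its stop), grows as it swings anticlockwise from above, out behind the box, to about 1.7 at the start; stays where it is left (friction about 0.15 N m)
- clamp_arm_grip (a point): handling point near the free end of the arm, 167 mm from the post's axis, 15 mm from the end, 170 mm above the table: bar 20 mm wide and 20 mm tall, running along this point's x (the post lies towards +x); the thumbscrew stands 62 mm from here towards the post, its top 56 mm higher
- screw (a joint): angle of the clamp screw itself (steel collar under the knob), rad; grows as it turns clockwise seen from above and drives the foot under the arm down 3 mm per rad; starts between 0 and 1.5. Limits 0 and 7. It meets the lid's grip block, with the lid on, at about 4.7. Takes about 0.08 N m to turn and holds itself where left
- thumbscrew (a joint): slip of the drag clutch between the knob and the screw, rad; 0 (red marks on knob and collar in line) until the clutch slips, then grows as the knob turns on clockwise while the screw stands still. The clutch slips at 0.12 N m, which presses the foot down with about 13 N
- thumbscrew_grip (a point): middle of the black wing knob of the thumbscrew, on its vertical axis, 212 mm above the table: wing 46 mm long along this point's x, 12 mm thick along y, 36 mm tall (from 23 mm below to 13 mm above this point), the collar (42 mm across) right below it
- foot: the rubber-tipped foot of the clamp, 24 mm across, under the arm; origin at the centre of its underside, 140 mm above the table when the screw reads 0
- lid: loose light-wood lid, about 0.3 kg. Origin: centre of its underside, z up. Plate 132 (x) by 282 (y) by 8 mm over a plug 112 x 262 x 8 mm that drops into the box (4 mm play each side) until the plate rests on the rim (origin then 82 mm above the table). Dark grip block 18 mm wide (x), 70 mm long (y), 16 to 44 mm above the origin. Fits either way round
- starch: aerosol can, 67 mm across, 205 mm tall, origin under its centre; bystander
- oil: oil bottle with red spout, 40 mm across, 152 mm tall, origin under its centre; bystander
- tape_roll: tan roll of tape lying flat, 100 mm across, 25 mm tall, origin under its centre; bystander
- big_spool: large black spool, 48 mm across, 85 mm tall, origin under its centre; bystander, not one to pack
- blue_spool: small thread spool, blue thread on a red spool, 34 mm across the flanges, 52 mm tall, loose thread end at its side; z up along its axis; origin in the plane of its foot, the axis passing 10 mm from the origin towards its own +y. Flanges at 0 to 12 and 44 to 52 mm, wound waist about 20 mm thick between (grip there). Starts upright on the table. May be absent
- cream_spool: small thread spool, cream thread on a brown spool, 34 mm across the flanges, 52 mm tall, loose thread end at its side; z up along its axis; origin in the plane of its foot, the axis passing 10 mm from the origin towards its own +y. Flanges at 0 to 12 and 44 to 52 mm, wound waist about 20 mm thick between (grip there). Starts upright on the table. May be absent
- green_spool: small thread spool, green thread on a white spool, 34 mm across the flanges, 52 mm tall, loose thread end at its side; z up along its axis; origin in the plane of its foot, the axis passing 10 mm from the origin towards its own +y. Flanges at 0 to 12 and 44 to 52 mm, wound waist about 20 mm thick between (grip there). Starts upright on the table. May be absent
- yellow_spool: small thread spool, yellow thread on a red spool, 34 mm across the flanges, 52 mm tall, loose thread end at its side; z up along its axis; origin in the plane of its foot, the axis passing 10 mm from the origin towards its own +y. Flanges at 0 to 12 and 44 to 52 mm, wound waist about 20 mm thick between (grip there). Starts upright on the table. May be absent
- ball_1: cedar ball, 26 mm, origin at its centre; starts in the dispenser; number 1 to drop
- ball_2: cedar ball, 26 mm, origin at its centre; starts in the dispenser; number 2 to drop
- ball_3: cedar ball, 26 mm, origin at its centre; starts in the dispenser; number 3 to drop
- ball_4: cedar ball, 26 mm, origin at its centre; starts in the dispenser; number 4 to drop
- ball_5: cedar ball, 26 mm, origin at its centre; starts in the dispenser; number 5 to drop
Not all that is in view belongs to the job. What is shaped like the blue_spool but purple is not meant.

How it is judged:
By the outcome, as a careful person would: the job done as asked, in the order asked, and still so for the second after the job is handed in, with the robot touching nothing.
Of blue_spool, cream_spool, green_spool, yellow_spool only 2 to 4 are there at a start; the rules pass over those that are not, and their reading is None.
At some moment in a run one of blue_spool, cream_spool, green_spool, yellow_spool, lid may be knocked a few centimetres aside while the robot is not near it.
Once in a run the grip may slacken for a moment while it holds something.
It also fails if it takes over 210 s, if anything falls off the work surface, if the arm or the gripper's body presses on something with over 40 N, if the wrist force passes 120 N, or if a joint passes its speed limit or range.

## Working session

There is one attempt and no reset: what is moved stays moved. The work goes in short steps, Python scripts to look and compute and a tool call to move; the robot and the scene stay as the last step left them, time stands still between calls to the robot, and variables do not carry over. Pictures are saved under pics/ and viewed, at most 14 in all, crops included, and the job is handed in when it is done.

Besides the shell and the picture viewer there is one more tool, called after ">>>" as name([rows], argument=value, ...), one row to a line, values as JSON. jog_arm: Moves the arm, as the interface text tells. Its arguments: {"type":"object","properties":{"series":{"type":"array"},"grip_force":{"type":"number"}},"required":["series"]}

```bash
mkdir -p pics; ls
cat > h.py <<'E'
import numpy as np, cv2
from cell import manip
def snap(n,save=None):
    c=manip.camera(n); 
    if save: cv2.imwrite('pics/'+save,c['frame'][:,:,::-1])
    return c
def ray(c,u,v):
    f=240/np.tan(np.radians(c['vfov'])/2); R=np.array(c['R']);t=np.array(c['t'])
    d=R.T@np.array([(u-c['cx'])/f,(v-c['cy'])/f,1]); return -R.T@t, d/np.linalg.norm(d)
def atz(c,u,v,z):
    o,d=ray(c,u,v); return o+d*(z-o[2])/d[2]
def tri(c1,p1,c2,p2):
    o1,d1=ray(c1,*p1);o2,d2=ray(c2,*p2)
    s=np.linalg.lstsq(np.c_[d1,-d2],o2-o1,rcond=None)[0]
    a=o1+d1*s[0];b=o2+d2*s[1]; return (a+b)/2,np.linalg.norm(a-b)
def proj(c,X):
    f=240/np.tan(np.radians(c['vfov'])/2); p=np.array(c['R'])@np.array(X)+np.array(c['t']); return p[:2]/p[2]*f+[c['cx'],c['cy']]
E
python3 - <<'E'
from h import *
import pickle
a=snap('scene','s0.png');b=snap('top','t0.png');pickle.dump((a,b),open('c0.pkl','wb'))
for c in(a,b): print({k:c[k] for k in c if k!='frame'})
print(manip.read_state(), manip.finger_overhang)
E
```

```text
pics
{'vfov': 52.15902061059334, 'cx': 314.19371022215216, 'cy': 241.94758282077726, 'R': array([[ 0.64784488, -0.76157439, -0.01736247],
       [-0.31745699, -0.24919059, -0.91494541],
       [ 0.69247243,  0.59825454, -0.40320396]]), 't': array([-423.28634893,  331.21151045, 1179.93402099])}
{'vfov': 47.10766607185605, 'cx': 326.82161531655476, 'cy': 240.35545162553615, 'R': array([[-6.18555073e-05, -9.99995807e-01,  2.89502984e-03],
       [-9.92013590e-01, -3.03791803e-04, -1.26130663e-01],
       [ 1.26131014e-01, -2.87971082e-03, -9.92009413e-01]]), 't': array([ -21.04339686,  606.98007005, 1548.91876822])}
{'clock': 0.1, 'joints': array([-1.33663840e+00,  3.00379589e-01,  1.52156207e+00,  5.90479091e-06,
        1.32068295e+00, -6.65879861e-02]), 'qd': array([-0.00146815, -0.00091663, -0.00075622, -0.00039742, -0.00166186,
       -0.00107647]), 'effort': array([ 1.89412881e-04, -5.32649124e+01, -3.53285909e+01,  7.09300605e-02,
        2.34717998e-02, -6.74524108e-05]), 'eef_pos': array([ 162.87696227, -525.07745234,  212.9445622 ]), 'eef_rot': array([-3.14056337e+00, -7.43716888e-05,  3.00744412e-01]), 'wrist_force': array([ 0.11653343, -0.16482822, -0.54654405]), 'moment': array([-0.0189935 ,  0.04184715,  0.00264928]), 'finger_force': 0.0, 'finger_gap': 94.3058284551766} 8.0
```

```bash
sleep 1
```

```text
(no output)
```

View pics/s0.png

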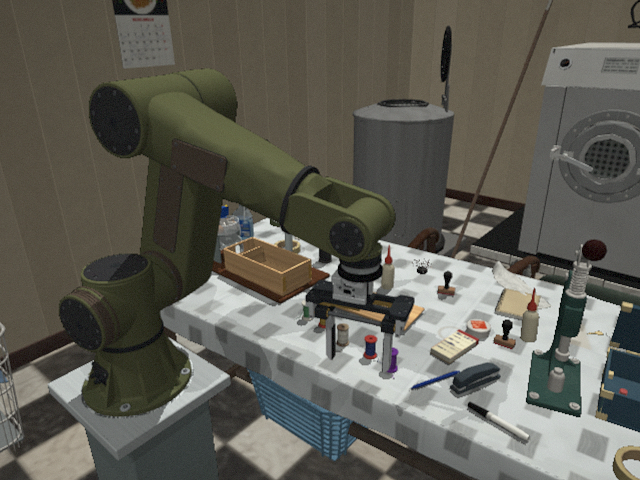

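View pics/t0.png

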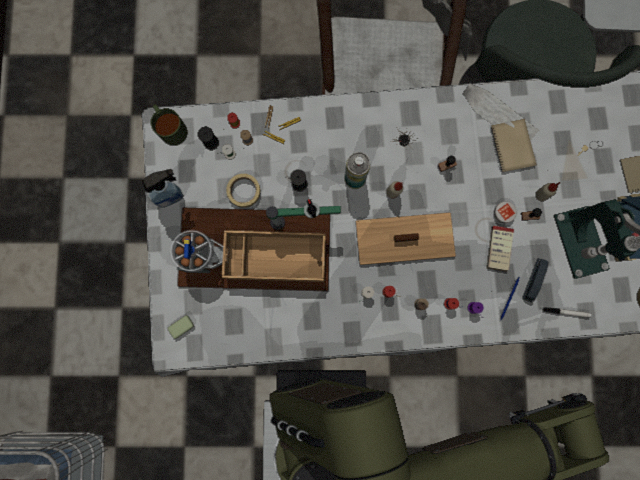

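Run:
```python
import cv2,numpy as np
s=cv2.imread('pics/s0.png');t=cv2.imread('pics/t0.png')
r=lambda im,x,y,w,h,W,H:cv2.resize(im[y:y+h,x:x+w],(W,H),interpolation=cv2.INTER_CUBIC)
a=np.vstack([np.hstack([r(t,350,275,140,50,560,200),r(t,190,105,60,50,240,200)]),np.hstack([r(s,290,290,120,100,480,400),r(t,160,200,80,100,320,400)])])
cv2.imwrite('pics/m1.png',a)
```

```text
(no output)
```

View pics/m1.png

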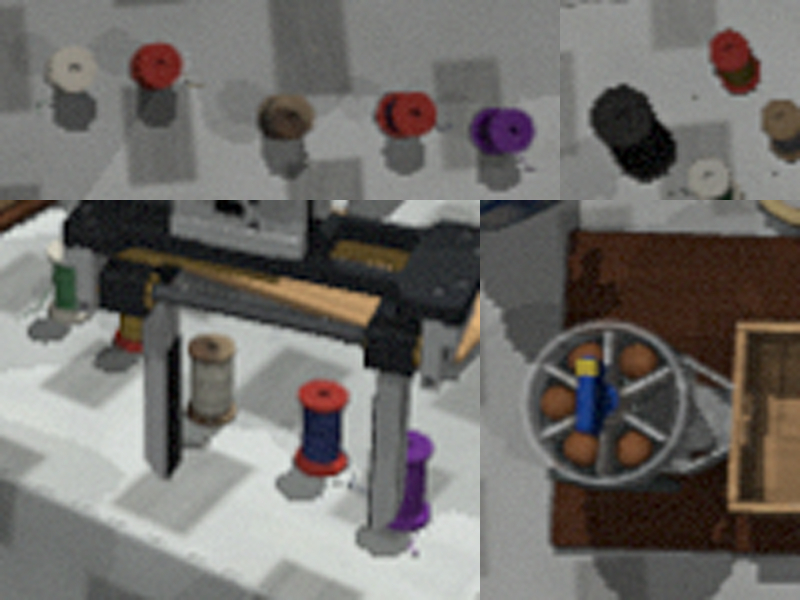

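Run:
```python
import cv2,numpy as np,pickle
from h import *
a,b=pickle.load(open('c0.pkl','rb'))
s=cv2.imread('pics/s0.png');t=cv2.imread('pics/t0.png')
r=lambda im,x,y,w,h,k:cv2.resize(im[y:y+h,x:x+w],None,fx=k,fy=k,interpolation=cv2.INTER_CUBIC)
A=r(t,200,200,120,90,2.5)
A=r(t,160,195,200,100,4)
B=r(s,205,215,135,85,3.5)
o=np.zeros((A.shape[0]+0,800,3),np.uint8);o[:400]=A
o2=np.zeros((190,800,3),np.uint8)
C=r(t,350,205,115,65,2.9);o2[:C.shape[0]-0,:C.shape[1]]=C[:190]
D=r(s,205,220,135,80,2.35);o2[:D.shape[0],400:400+D.shape[1]]=D[:190]
cv2.imwrite('pics/m2.png',np.vstack([o,o2]))
for n,p in dict(green=(368,292),yellow=(389.2,291.2),cream=(421.2,304.2),blue=(452.5,303.2),purple=(477,307.5),backred=(233,118)).items(): print(n,atz(b,*p,52).round(1))
# scene tops
for n,p in dict(cream=(290+212/4,290+142/4),blue=(290+323/4,290+192/4)).items(): print(n,atz(a,*p,52).round(1))
print(tri(a,(290+212/4,290+142/4),b,(421.2,304.2)),tri(a,(290+323/4,290+192/4),b,(452.5,303.2)))
```

```text
green [ 458.2 -137.3   52. ]
yellow [ 460.5 -197.2   52. ]
cream [ 424.  -286.9   52. ]
blue [ 426.8 -375.3   52. ]
purple [ 414.7 -444.    52. ]
backred [967.8 254.9  52. ]
cream [ 431.1 -289.3   52. ]
blue [ 430.2 -377.5   52. ]
(array([ 426.12065817, -289.05852808,   53.91004481]), np.float64(6.54477508754033)) (array([ 427.98459422, -376.68110248,   52.44853203]), np.float64(3.84904865887166))
```

View pics/m2.png

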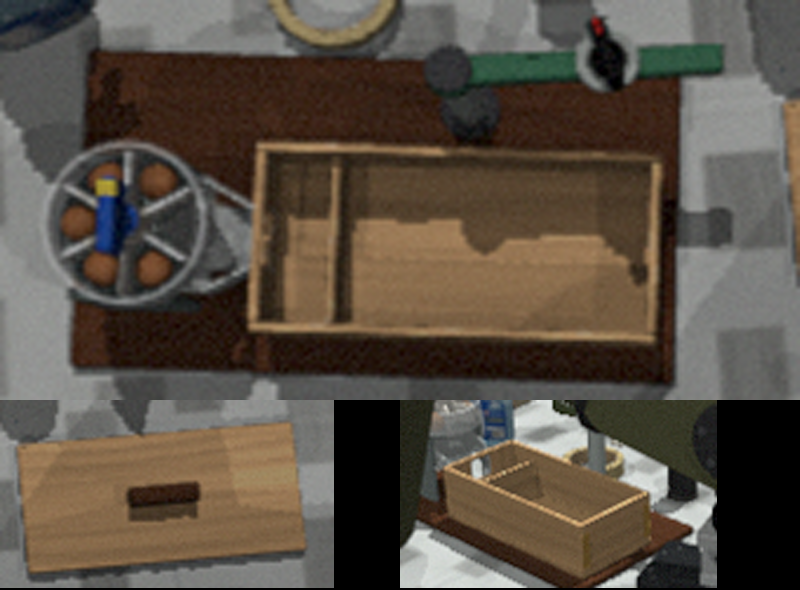

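Run:
```python
import pickle
from h import *
from scipy.optimize import least_squares
a,b=pickle.load(open('c0.pkl','rb'))
q=lambda x,y:(160+x/4,195+y/4); g=lambda x,y:(205+(x-400)/2.35,220+(y-400)/2.35)
T=dict(TL=q(256,142),TR=q(662,155),BL=q(248,334),BR=q(657,342))
S=dict(BL=g(443,466),BR=g(584,524),TR=g(650,492),TL=g(513,441))
for k in T: print(k,atz(b,*T[k],90).round(1),tri(a,S[k],b,T[k]))
loc=dict(TL=(66,141),TR=(66,-141),BL=(-66,141),BR=(-66,-141))
def res(p,both=1):
    c,s=np.cos(p[2]),np.sin(p[2]);r=[]
    for k,(x,y) in loc.items():
        X=[p[0]+c*x-s*y,p[1]+s*x+c*y,90]
        r+=list(proj(b,X)-T[k]); 
        if both:r+=list(proj(a,X)-S[k])
    return r
for bo in(0,1):
    f=least_squares(res,[600,150,0],args=(bo,));print(f.x.round(3),np.round(f.fun,1))
p=f.x
W=lambda x,y:np.array([p[0]+np.cos(p[2])*x-np.sin(p[2])*y,p[1]+np.sin(p[2])*x+np.cos(p[2])*y])
print('post',W(105,0),atz(b,*q(448,70),186),'drum',W(0,215),'bar',atz(b,*q(107,180),204),atz(b,*q(106,252),204))
print('drum rim centre',atz(b,*q(127,223),153),'knob',atz(b,*q(604,58),225),'arm end',atz(b,*q(723,58),180))
l=lambda x,y:(350+x/2.9,205+(y-400)/2.9)
print('lid',[atz(b,*l(*c),16)[:2].round(1) for c in((18,449),(292,423),(304,549),(29,571))],'block',[atz(b,*l(*c),44)[:2].round(1) for c in((128,492),(199,489))])
```

```text
TL [628.1 266.4  90. ] (array([629.85809288, 265.31705275,  88.52245592]), np.float64(4.164322610311516))
TR [619.  -17.1  90. ] (array([619.47518905, -17.85851674,  91.92677258]), np.float64(2.035412932826442))
BL [494.1 268.8  90. ] (array([495.43331558, 266.50482206,  94.97994743]), np.float64(4.241666313053937))
BR [488.6 -13.7  90. ] (array([490.2926372 , -15.5824545 ,  94.74123986]), np.float64(5.384872901629611))
[ 5.57447e+02  1.26101e+02 -2.50000e-02] [ 0.4  0.4 -0.2 -0.3  0.  -0.3 -0.2  0.2]
[ 5.59170e+02  1.25444e+02 -2.30000e-02] [ 0.6 -0.1 -0.8 -0.2 -0.  -1.  -0.   0.3  0.3 -0.9 -0.5  1.1  0.1 -0.5
 -1.3  1.4]
post [664.14085285 122.97861163] [662.0094143  123.59668401 186.        ] drum [564.21767574 340.38458826] bar [586.74845636 340.68427232 204.        ] [540.15220796 339.83442545 204.        ]
drum rim centre [564.38221275 339.36680191 153.        ] knob [662.87103486  20.06657893 225.        ] arm end [671.21036939 -57.3789682  180.        ]
lid [array([ 664.5, -107.4]), array([ 691.4, -385.8]), array([ 562.9, -394.2]), array([ 540.6, -117.5])] block [array([ 616.9, -214.6]), array([ 619.9, -285.1])]
```

>>> jog_arm([
  [1,0.56,0,0,0,0.5,0.3],
  [1,0.56,0,0,0,0.5,0.3],
  [1,0.56,0,0,0,0.5,0.3],
  [1,0.56,0,0,0,0.5,0.3],
  [1,0.56,0,0,0,0.5,0.3],
  [1,0.56,0,0,0,0.5,0.3],
  [1,0.56,0,0,0,0.5,0.3],
], grip_force=15)

```text
clock: 0.68
eef_pos: [283.3, -457.7, 213.1]
eef_rot: [-3.141, -0.0, 1.095]
wrist_force: [0.8, 0.4, 0.6]
finger_gap: 65.9
finger_force: 0.0
```

>>> jog_arm([
  [1,0.6,0,0,0,0.294,0.3],
  [1,0.6,0,0,0,0.294,0.3],
  [1,0.6,-0.5,0,0,0.294,0.3],
  [1,0.6,-0.8,0,0,0.294,0.3],
  [1,0.6,-0.8,0,0,0.294,0.3],
  [1,0.6,-0.8,0,0,0.294,0.3],
])

```text
clock: 1.18
eef_pos: [402.6, -382.9, 111.9]
eef_rot: [-3.136, -0.007, 1.55]
wrist_force: [-0.9, 0.4, -1.0]
finger_gap: 65.7
finger_force: 0.0
```

```bash
cat > sp.py <<'E'
from h import *
# flange/thread colour blobs in the top view -> centroid
def spools(b,show=True):
    hsv=cv2.cvtColor(b['frame'],cv2.COLOR_RGB2HSV);H,S,V=[hsv[:,:,i].astype(int) for i in range(3)]
    m=(((H<8)|(H>172))&(S>140)&(V>60)).astype(np.uint8)
    n,l,st,ce=cv2.connectedComponentsWithStats(m)
    for i in range(1,n):
        if st[i,4]>25: print('red',ce[i].round(1),st[i,2:].tolist(),atz(b,*ce[i],48).round(1))
E
python3 - <<'E'
from sp import *
import pickle
a=snap('scene','s1.png');b=snap('top','t1.png');pickle.dump((a,b),open('c1.pkl','wb'))
spools(b)
r=lambda im,x,y,w,h,k:cv2.resize(im[y:y+h,x:x+w,::-1],None,fx=k,fy=k,interpolation=cv2.INTER_CUBIC)
cv2.imwrite('pics/m3.png',np.vstack([r(b['frame'],350,260,130,55,6),r(a['frame'],280,280,130,40,6)]))
print(manip.read_state()['eef_pos'])
E
```

```text
red [232.  117.6] [10, 10, 73] [970.4 258.6  48. ]
red [397.  185.2] [8, 7, 26] [ 767.4 -224.9   48. ]
red [506.8 211.3] [15, 16, 100] [ 690.4 -540.6   48. ]
red [502.4 228.3] [20, 6, 50] [ 640.8 -526.1   48. ]
red [388.6 291.1] [12, 11, 106] [ 461.  -195.9   48. ]
red [451.8 303.2] [15, 11, 116] [ 426.9 -374.3   48. ]
[ 402.76977801 -386.10468207  117.6927827 ]
```

View pics/m3.png

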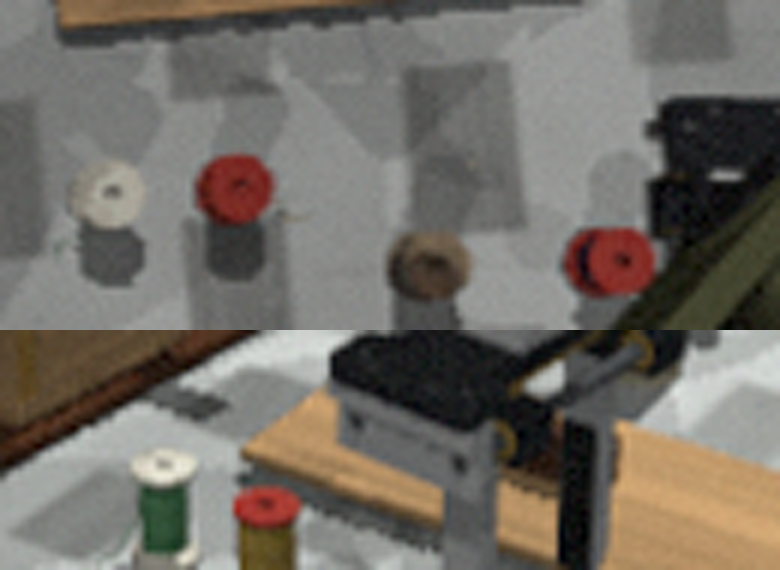

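Run:
```python
from h import *
import pickle
a,b=pickle.load(open('c1.pkl','rb'))
for n,p in dict(green=(368.7,292),yellow=(390,291),cream=(422,304.2),blue=(453.7,303.7)).items(): print(n,atz(b,*p,52).round(1))
print(tri(a,(307.2,302.3),b,(368.7,292)),tri(a,(324.3,309),b,(390,291)))
print(manip.read_state()['eef_pos'])
```

```text
green [ 458.2 -139.2   52. ]
yellow [ 461.  -199.5   52. ]
cream [ 424.  -289.2   52. ]
blue [ 425.4 -378.6   52. ]
(array([ 458.71452047, -139.69834558,   53.46768856]), np.float64(1.586799339664578)) (array([ 461.58261099, -199.99414424,   53.15008285]), np.float64(1.7444134463680125))
[ 402.76977801 -386.10468207  117.6927827 ]
```

>>> jog_arm([
  [0.196,0.063,0,0,0,0,0.3],
  [0.196,0.063,-0.3,0,0,0,0.3],
  [0.196,0.063,-0.6,0,0,0,0.3],
  [0.196,0.063,-0.812,0,0,0,0.3],
  [0.196,0.063,-0.812,0,0,0,0.3],
  [0.196,0.063,-0.812,0,0,0,1],
  [0.196,0.063,-0.812,0,0,0,1],
  [0.196,0.063,-0.812,0,0,0,1],
], grip_force=20)

```text
clock: 1.95
eef_pos: [427.3, -379.9, 22.9]
eef_rot: [3.139, 0.003, 1.547]
wrist_force: [0.3, -0.9, 0.6]
finger_gap: 49.5
finger_force: 0.0
```

>>> jog_arm([
  [0,0,0,0,0,0,1],
  [0,0,0,0,0,0,1],
  [0,0,0,0,0,0,1],
  [0,0,0.5,0,0,0,1],
  [0,0,1,0,0,0,1],
  [0,0,1,0,0,0,1],
  [0,0,1,0,0,0,1],
])

```text
clock: 2.53
eef_pos: [428.5, -380.5, 147.8]
eef_rot: [3.134, 0.008, 1.548]
wrist_force: [0.1, -0.8, 0.9]
finger_gap: 29.2
finger_force: 20.0
```

>>> jog_arm([
  [0,0,0,0,0,0,1],
  [0,0,0,0,0,0,1],
  [0,0,0,0,0,0,1],
])

```text
clock: 2.78
eef_pos: [426.0, -378.1, 138.5]
eef_rot: [-3.14, -0.002, 1.548]
wrist_force: [-0.5, 0.2, -0.5]
finger_gap: 28.8
finger_force: 20.0
```

Run:
```python
from h import *
a=snap('scene')
s=manip.read_state();print(s['finger_gap'],s['eef_pos'],s['wrist_force'])
u,v=proj(a,[428,-380,150]).astype(int);print(u,v)
im=a['frame'][v-60:v+60,u-80:u+80,::-1]
cv2.imwrite('pics/m4.png',cv2.resize(im,None,fx=4,fy=4,interpolation=cv2.INTER_CUBIC))
```

```text
28.505426127504066 [ 426.02720512 -378.0907599   138.51593147] [-0.17783307 -0.2135293   0.67529407]
372 304
```

View pics/m4.png

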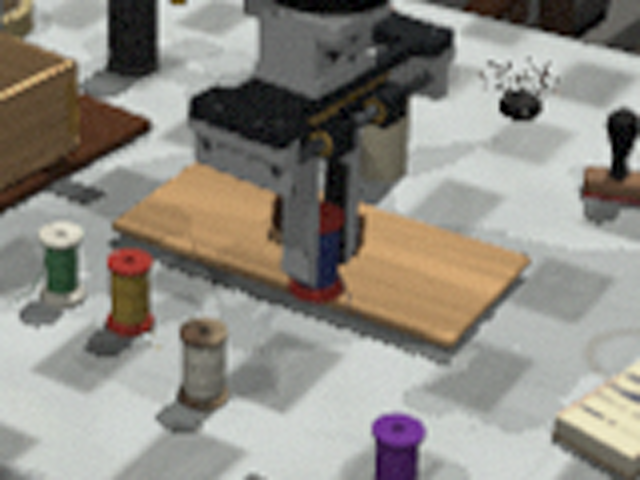

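>>> jog_arm([
  [0.2,1,0,0,0,0,1],
  [0.2,1,0,0,0,0,1],
  [0.2,1,0,0,0,0,1],
  [0.2,1,0,0,0,0,1],
])

```text
clock: 3.17
eef_pos: [450.9, -253.4, 138.9]
eef_rot: [-3.14, -0.002, 1.552]
wrist_force: [0.7, 0.9, 0.2]
finger_gap: 28.7
finger_force: 20.0
```

>>> jog_arm([
  [0.2,1,0,0,0,0,1],
  [0.2,1,0,0,0,0,1],
  [0.2,1,0,0,0,0,1],
  [0.2,1,0,0,0,0,1],
])

```text
clock: 3.5
eef_pos: [474.8, -133.6, 139.2]
eef_rot: [-3.14, -0.001, 1.552]
wrist_force: [0.4, -0.7, -1.0]
finger_gap: 28.9
finger_force: 20.0
```

>>> jog_arm([
  [0.2,1,0,0,0,0,1],
  [0.2,1,0,0,0,0,1],
  [0.2,1,0,0,0,0,1],
  [0.2,1,0,0,0,0,1],
])

```text
clock: 3.83
eef_pos: [498.8, -13.8, 139.2]
eef_rot: [-3.14, -0.001, 1.552]
wrist_force: [-0.1, -0.7, -0.4]
finger_gap: 28.7
finger_force: 20.0
```

>>> jog_arm([
  [0.2,1,0,0,0,0,1],
  [0.2,1,0,0,0,0,1],
  [0.2,1,0,0,0,0,1],
  [0.2,1,0,0,0,0,1],
])

```text
clock: 4.17
eef_pos: [522.8, 106.0, 139.1]
eef_rot: [-3.141, -0.001, 1.552]
wrist_force: [0.0, -0.2, 0.2]
finger_gap: 28.5
finger_force: 20.0
```

>>> jog_arm([
  [0.146,0.703,0,0,0,0,1],
  [0.146,0.703,0,0,0,0,1],
  [0.146,0.703,0,0,0,0,1],
  [0.146,0.703,0,0,0,0,1],
  [0.146,0.703,0,0,0,0,1],
  [0.146,0.703,0,0,0,0,1],
])

```text
clock: 4.67
eef_pos: [539.9, 184.4, 139.5]
eef_rot: [-3.141, 0.0, 1.547]
wrist_force: [0.1, -0.5, -1.7]
finger_gap: 28.8
finger_force: 20.0
```

>>> jog_arm([
  [0,0,-0.3,0,0,0,1],
  [0,0,-0.55,0,0,0,1],
  [0,0,-0.7,0,0,0,1],
  [0,0,-0.8,0,0,0,1],
  [0,0,-0.82,0,0,0,1],
  [0,0,-0.83,0,0,0,1],
  [0,0,-0.833,0,0,0,1],
  [0,0,-0.833,0,0,0,1],
])

```text
clock: 5.33
eef_pos: [540.7, 185.8, 41.3]
eef_rot: [3.14, -0.001, 1.548]
wrist_force: [0.2, 0.5, -1.2]
finger_gap: 28.6
finger_force: 20.0
```

>>> jog_arm([
  [0,0,0,0,0,0,0.45],
  [0,0,0,0,0,0,0.45],
  [0,0,0,0,0,0,0.45],
  [0,0,0,0,0,0,0.45],
  [0,0,0.1,0,0,0,0.45],
  [0,0,0.4,0,0,0,0.45],
  [0,0,0.8,0,0,0,0.45],
  [0,0,0.8,0,0,0,0.45],
])

```text
clock: 6.0
eef_pos: [542.3, 186.5, 143.6]
eef_rot: [3.133, -0.003, 1.548]
wrist_force: [1.3, 1.3, 1.7]
finger_gap: 51.7
finger_force: 0.0
```

>>> jog_arm([
  [-0.3,-1,0.1,0,0,0,0.3],
  [-0.3,-1,0.1,0,0,0,0.3],
  [-0.3,-1,0.1,0,0,0,0.3],
  [-0.3,-1,0.1,0,0,0,0.3],
])

```text
clock: 6.33
eef_pos: [502.9, 61.3, 149.7]
eef_rot: [3.14, 0.001, 1.545]
wrist_force: [-0.6, 0.4, 0.0]
finger_gap: 65.6
finger_force: 0.0
```

Run:
```python
from sp import *
import pickle
a=snap('scene','s2.png');b=snap('top','t2.png');pickle.dump((a,b),open('c2.pkl','wb'))
spools(b)
s=manip.read_state();print(s['eef_pos'],s['finger_gap'])
r=lambda im,x,y,w,h,k:cv2.resize(im[y:y+h,x:x+w,::-1],None,fx=k,fy=k,interpolation=cv2.INTER_CUBIC)
cv2.imwrite('pics/m5.png',np.vstack([r(b['frame'],200,210,260,110,3),np.pad(r(a['frame'],270,220,200,130,2),((0,0),(0,380),(0,0)))]))
```

```text
red [232.  117.6] [10, 10, 74] [970.6 258.6  48. ]
red [397.  185.2] [7, 7, 26] [ 767.3 -224.6   48. ]
red [506.8 211.4] [15, 16, 96] [ 690.2 -540.6   48. ]
red [502.4 228.4] [20, 6, 47] [ 640.7 -526.1   48. ]
red [253.4 262.4] [13, 12, 109] [542.5 188.4  48. ]
red [388.6 291.1] [12, 11, 106] [ 461.  -195.9   48. ]
[504.14681399  64.85460794 149.29356029] 65.60200259455432
```

View pics/m5.png

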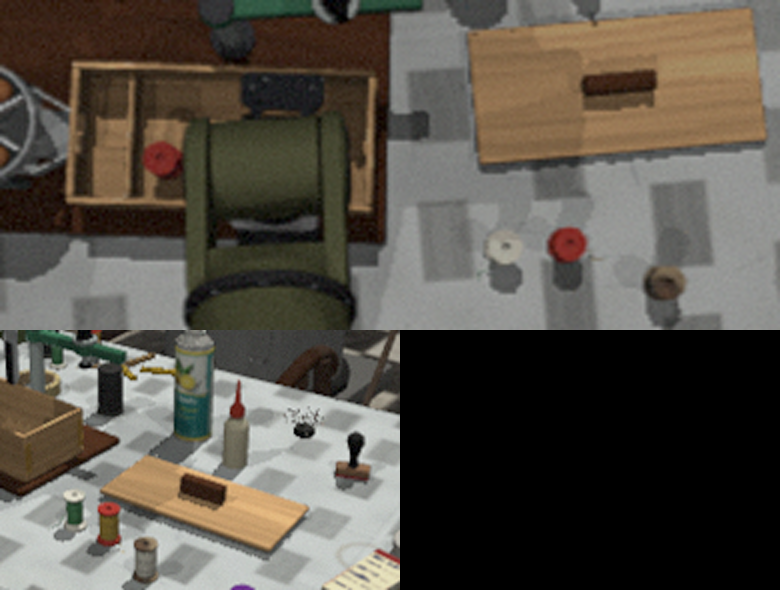

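>>> jog_arm([
  [-0.3,-1,0,0,0,0,0.3],
  [-0.3,-1,0,0,0,0,0.3],
  [-0.3,-1,0,0,0,0,0.3],
  [-0.3,-1,0,0,0,0,0.3],
])

```text
clock: 6.77
eef_pos: [467.1, -57.9, 148.4]
eef_rot: [-3.142, 0.001, 1.545]
wrist_force: [-0.1, 0.9, -0.4]
finger_gap: 65.9
finger_force: 0.0
```

>>> jog_arm([
  [-0.055,-1,-0.1,0,0,0,0.3],
  [-0.055,-1,-0.1,0,0,0,0.3],
  [-0.055,-1,-0.1,0,0,0,0.3],
  [-0.055,-1,-0.1,0,0,0,0.3],
])

```text
clock: 7.1
eef_pos: [461.6, -177.9, 135.7]
eef_rot: [-3.141, 0.001, 1.545]
wrist_force: [0.9, 0.4, 0.2]
finger_gap: 65.9
finger_force: 0.0
```

>>> jog_arm([
  [0,-0.213,-0.1,0,0,0,0.3],
  [0,-0.213,-0.3,0,0,0,0.3],
  [0,-0.213,-0.6,0,0,0,0.3],
  [0,-0.213,-0.85,0,0,0,0.3],
  [0,-0.213,-0.967,0,0,0,0.3],
  [0,-0.213,-0.967,0,0,0,0.3],
  [0,-0.213,-0.967,0,0,0,1],
  [0,-0.213,-0.967,0,0,0,1],
])

```text
clock: 7.77
eef_pos: [462.6, -199.5, 21.3]
eef_rot: [3.14, 0.001, 1.549]
wrist_force: [0.8, 0.1, -0.1]
finger_gap: 55.9
finger_force: 0.0
```

>>> jog_arm([
  [0,0,0,0,0,0,1],
  [0,0,0,0,0,0,1],
  [0,0,0,0,0,0,1],
  [0,0,0,0,0,0,1],
  [0,0,0.5,0,0,0,1],
  [0,0,1,0,0,0,1],
  [0,0,1,0,0,0,1],
  [0,0,1,0,0,0,1],
])

```text
clock: 8.43
eef_pos: [463.8, -201.0, 147.1]
eef_rot: [3.132, 0.005, 1.548]
wrist_force: [0.9, -0.9, 0.7]
finger_gap: 28.8
finger_force: 20.0
```

>>> jog_arm([
  [0.25,1,0,0,0,0,1],
  [0.25,1,0,0,0,0,1],
  [0.25,1,0,0,0,0,1],
  [0.25,1,0,0,0,0,1],
])

```text
clock: 8.77
eef_pos: [492.2, -74.7, 140.1]
eef_rot: [3.141, -0.001, 1.552]
wrist_force: [0.4, 0.5, 0.1]
finger_gap: 28.7
finger_force: 20.0
```

>>> jog_arm([
  [0.25,1,0,0,0,0,1],
  [0.25,1,0,0,0,0,1],
  [0.25,1,0,0,0,0,1],
  [0.25,1,0,0,0,0,1],
])

```text
clock: 9.1
eef_pos: [522.1, 45.3, 140.0]
eef_rot: [3.141, -0.001, 1.552]
wrist_force: [0.4, -0.6, -0.1]
finger_gap: 28.8
finger_force: 20.0
```

>>> jog_arm([
  [0.143,0.758,0,0,0,0,1],
  [0.143,0.758,0,0,0,0,1],
  [0.143,0.758,0,0,0,0,1],
  [0.143,0.758,0,0,0,0,1],
  [0.143,0.758,0,0,0,0,1],
  [0.143,0.758,0,0,0,0,1],
])

```text
clock: 9.6
eef_pos: [538.4, 129.9, 139.9]
eef_rot: [-3.141, 0.0, 1.547]
wrist_force: [-0.0, -0.6, 0.4]
finger_gap: 29.2
finger_force: 20.0
```

>>> jog_arm([
  [0,0,-0.3,0,0,0,1],
  [0,0,-0.55,0,0,0,1],
  [0,0,-0.7,0,0,0,1],
  [0,0,-0.8,0,0,0,1],
  [0,0,-0.82,0,0,0,1],
  [0,0,-0.83,0,0,0,1],
  [0,0,-0.833,0,0,0,1],
  [0,0,-0.833,0,0,0,1],
])

```text
clock: 10.27
eef_pos: [539.2, 131.1, 41.3]
eef_rot: [3.14, -0.0, 1.548]
wrist_force: [-0.1, 0.0, -0.1]
finger_gap: 28.6
finger_force: 20.0
```

>>> jog_arm([
  [0,0,0,0,0,0,0.45],
  [0,0,0,0,0,0,0.45],
  [0,0,0,0,0,0,0.45],
  [0,0,0,0,0,0,0.45],
  [0,0,0.1,0,0,0,0.45],
  [0,0,0.4,0,0,0,0.45],
  [0,0,0.8,0,0,0,0.45],
  [0,0,0.8,0,0,0,0.45],
])

```text
clock: 10.93
eef_pos: [540.9, 131.7, 143.5]
eef_rot: [3.133, -0.002, 1.548]
wrist_force: [1.0, 0.0, 1.4]
finger_gap: 51.8
finger_force: 0.0
```

>>> jog_arm([
  [-0.3,-1,0.1,0,0,0,0.3],
  [-0.3,-1,0.1,0,0,0,0.3],
  [-0.3,-1,0.1,0,0,0,0.3],
  [-0.3,-1,0.1,0,0,0,0.3],
  [-0.3,-1,0.1,0,0,0,0.3],
])

```text
clock: 11.35
eef_pos: [502.5, 9.7, 149.3]
eef_rot: [3.14, 0.0, 1.545]
wrist_force: [0.7, 0.5, 0.2]
finger_gap: 65.9
finger_force: 0.0
```

```bash
cat > chk.py <<'E'
from sp import *
import sys
a=snap('scene',sys.argv[1]+'s.png');b=snap('top',sys.argv[1]+'t.png')
spools(b)
s=manip.read_state();print(s['eef_pos'],s['finger_gap'])
# compare patches with first pictures to see whether spools / lid moved
import pickle
for nm,c,k in(('top',b,1),('scene',a,0)):
    p=pickle.load(open('c2.pkl','rb'))[k]['frame'].astype(int);d=np.abs(c['frame']-p).max(2)
    for n,P in dict(green=[458.5,-139.5],yellow=[461.3,-199.7],cream=[424.5,-288.5],lid=[617,-250]).items():
        q=[proj(c,P+[z]) for z in(0,52)] if n!='lid' else [proj(c,[x,y,16]) for x,y in((560,-370),(680,-370),(560,-130),(680,-130))]
        q=np.array(q);u0,v0=(q.min(0)-6).astype(int);u1,v1=(q.max(0)+6).astype(int)
        print(nm,n,(d[v0:v1,u0:u1]>40).mean().round(3))
E
python3 chk.py k3
```

```text
red [232.  117.6] [10, 10, 75] [970.3 258.6  48. ]
red [506.6 211.3] [16, 16, 100] [ 690.5 -540.3   48. ]
red [502.3 228.4] [20, 6, 46] [ 640.7 -525.8   48. ]
red [253.3 262.5] [14, 12, 111] [542.2 188.5  48. ]
red [272.8 263. ] [13, 11, 110] [540.6 132.9  48. ]
[502.8493073   11.64418552 148.62129578] 65.60604271835354
top green 0.0
top yellow 0.672
top cream 0.0
top lid 0.0
scene green 0.0
scene yellow 0.723
scene cream 0.0
scene lid 0.042
```

>>> jog_arm([
  [-0.3,-1,0,0,0,0,0.3],
  [-0.3,-1,0,0,0,0,0.3],
  [-0.3,-1,0,0,0,0,0.3],
  [-0.3,-1,0,0,0,0,0.3],
])

```text
clock: 11.78
eef_pos: [465.6, -112.5, 148.1]
eef_rot: [-3.141, 0.001, 1.546]
wrist_force: [0.2, 1.2, 1.2]
finger_gap: 66.2
finger_force: 0.0
```

>>> jog_arm([
  [-0.3,-1,-0.1,0,0,0,0.3],
  [-0.3,-1,-0.1,0,0,0,0.3],
  [-0.3,-1,-0.1,0,0,0,0.3],
  [-0.3,-1,-0.1,0,0,0,0.3],
])

```text
clock: 12.12
eef_pos: [429.5, -232.5, 135.4]
eef_rot: [-3.141, 0.0, 1.545]
wrist_force: [0.3, 0.3, 0.2]
finger_gap: 65.8
finger_force: 0.0
```

>>> jog_arm([
  [-0.049,-0.498,0,0,0,0,0.3],
  [-0.049,-0.498,-0.1,0,0,0,0.3],
  [-0.049,-0.498,-0.4,0,0,0,0.3],
  [-0.049,-0.498,-0.7,0,0,0,0.3],
  [-0.049,-0.498,-0.967,0,0,0,0.3],
  [-0.049,-0.498,-0.967,0,0,0,0.3],
  [-0.049,-0.498,-0.967,0,0,0,1],
  [-0.049,-0.498,-0.967,0,0,0,1],
])

```text
clock: 12.78
eef_pos: [426.0, -288.5, 21.8]
eef_rot: [3.14, 0.001, 1.549]
wrist_force: [0.8, 0.3, 0.8]
finger_gap: 55.9
finger_force: 0.0
```

>>> jog_arm([
  [0,0,0,0,0,0,1],
  [0,0,0,0,0,0,1],
  [0,0,0,0,0,0,1],
  [0,0,0,0,0,0,1],
  [0,0,0.5,0,0,0,1],
  [0,0,1,0,0,0,1],
  [0,0,1,0,0,0,1],
  [0,0,1,0,0,0,1],
])

```text
clock: 13.45
eef_pos: [426.8, -290.2, 147.3]
eef_rot: [3.133, 0.006, 1.548]
wrist_force: [0.7, -1.0, -0.3]
finger_gap: 29.4
finger_force: 20.0
```

>>> jog_arm([
  [0.3,1,0,0,0,0,1],
  [0.3,1,0,0,0,0,1],
  [0.3,1,0,0,0,0,1],
  [0.3,1,0,0,0,0,1],
])

```text
clock: 13.78
eef_pos: [461.8, -163.4, 140.2]
eef_rot: [3.141, -0.001, 1.552]
wrist_force: [-0.8, -0.3, -0.6]
finger_gap: 29.3
finger_force: 20.0
```

>>> jog_arm([
  [0.3,1,0,0,0,0,1],
  [0.3,1,0,0,0,0,1],
  [0.3,1,0,0,0,0,1],
  [0.3,1,0,0,0,0,1],
])

```text
clock: 14.12
eef_pos: [497.8, -43.4, 140.2]
eef_rot: [3.141, -0.001, 1.552]
wrist_force: [-0.6, 0.1, 0.5]
finger_gap: 29.2
finger_force: 20.0
```

>>> jog_arm([
  [0.338,1,0,0,0,0,1],
  [0.338,1,0,0,0,0,1],
  [0.338,1,0,0,0,0,1],
  [0.338,1,0,0,0,0,1],
  [0.338,1,0,0,0,0,1],
  [0.338,1,0,0,0,0,1],
])

```text
clock: 14.62
eef_pos: [537.0, 70.9, 139.8]
eef_rot: [-3.141, 0.0, 1.548]
wrist_force: [0.3, 0.2, 0.6]
finger_gap: 29.4
finger_force: 20.0
```

>>> jog_arm([
  [0,0.04,-0.3,0,0,0,1],
  [0,0.04,-0.55,0,0,0,1],
  [0,0.04,-0.7,0,0,0,1],
  [0,0.04,-0.8,0,0,0,1],
  [0,0.04,-0.82,0,0,0,1],
  [0,0.04,-0.83,0,0,0,1],
  [0,0.04,-0.833,0,0,0,1],
  [0,0.04,-0.833,0,0,0,1],
])

```text
clock: 15.28
eef_pos: [537.9, 76.0, 41.3]
eef_rot: [3.14, -0.0, 1.548]
wrist_force: [0.4, 1.0, -0.0]
finger_gap: 29.3
finger_force: 20.0
```

>>> jog_arm([
  [0,0,0,0,0,0,0.45],
  [0,0,0,0,0,0,0.45],
  [0,0,0,0,0,0,0.45],
  [0,0,0,0,0,0,0.45],
  [0,0,0.1,0,0,0,0.45],
  [0,0,0.4,0,0,0,0.45],
  [0,0,0.8,0,0,0,0.45],
  [0,0,0.8,0,0,0,0.45],
])

```text
clock: 15.95
eef_pos: [539.6, 76.5, 143.4]
eef_rot: [3.132, -0.001, 1.548]
wrist_force: [1.9, 0.1, 0.8]
finger_gap: 51.7
finger_force: 0.0
```

>>> jog_arm([
  [-0.5,-0.5,0.1,0,0,0,0.3],
  [-0.5,-0.5,0.1,0,0,0,0.3],
  [-0.5,-0.5,0.1,0,0,0,0.3],
  [-0.5,-0.5,0.1,0,0,0,0.3],
  [-0.5,-0.5,0.1,0,0,0,0.3],
])

```text
clock: 16.37
eef_pos: [477.8, 16.3, 148.9]
eef_rot: [3.14, -0.0, 1.547]
wrist_force: [0.7, -1.7, -0.3]
finger_gap: 65.8
finger_force: 0.0
```

```bash
python3 chk.py k4
```

```text
red [231.9 117.6] [10, 10, 75] [970.4 258.8  48. ]
red [506.7 211.3] [15, 16, 99] [ 690.5 -540.5   48. ]
red [502.7 228.4] [20, 6, 46] [ 640.6 -526.7   48. ]
red [253.3 262.4] [14, 12, 114] [542.4 188.6  48. ]
red [272.7 263. ] [13, 11, 106] [540.7 133.2  48. ]
[477.86400199  16.83499862 148.2022651 ] 65.56937547394811
top green 0.0
top yellow 0.677
top cream 0.717
top lid 0.0
scene green 0.0
scene yellow 0.72
scene cream 0.75
scene lid 0.059
```

>>> jog_arm([
  [-0.155,-1,-0.1,0,0,0,0.3],
  [-0.155,-1,-0.1,0,0,0,0.3],
  [-0.155,-1,-0.1,0,0,0,0.3],
  [-0.155,-1,-0.1,0,0,0,0.3],
])

```text
clock: 16.8
eef_pos: [458.1, -107.8, 135.2]
eef_rot: [-3.14, 0.0, 1.545]
wrist_force: [1.0, 0.9, -0.9]
finger_gap: 65.9
finger_force: 0.0
```

>>> jog_arm([
  [0,-0.298,0,0,0,0,0.3],
  [0,-0.298,-0.1,0,0,0,0.3],
  [0,-0.298,-0.4,0,0,0,0.3],
  [0,-0.298,-0.7,0,0,0,0.3],
  [0,-0.298,-0.967,0,0,0,0.3],
  [0,-0.298,-0.967,0,0,0,0.3],
  [0,-0.298,-0.967,0,0,0,1],
  [0,-0.298,-0.967,0,0,0,1],
])

```text
clock: 17.47
eef_pos: [459.8, -139.5, 21.5]
eef_rot: [3.14, 0.001, 1.549]
wrist_force: [0.7, 0.6, -0.2]
finger_gap: 55.9
finger_force: 0.0
```

>>> jog_arm([
  [0,0,0,0,0,0,1],
  [0,0,0,0,0,0,1],
  [0,0,0,0,0,0,1],
  [0,0,0,0,0,0,1],
  [0,0,0.5,0,0,0,1],
  [0,0,1,0,0,0,1],
  [0,0,1,0,0,0,1],
  [0,0,1,0,0,0,1],
])

```text
clock: 18.13
eef_pos: [461.2, -140.5, 147.0]
eef_rot: [3.132, 0.004, 1.548]
wrist_force: [0.7, -0.0, 0.3]
finger_gap: 29.7
finger_force: 20.0
```

>>> jog_arm([
  [0.5,1,0,0,0,0,1],
  [0.5,1,0,0,0,0,1],
  [0.5,1,0,0,0,0,1],
  [0.5,1,0,0,0,0,1],
])

```text
clock: 18.47
eef_pos: [520.1, -15.4, 140.0]
eef_rot: [3.141, -0.001, 1.551]
wrist_force: [1.0, -0.7, -0.2]
finger_gap: 29.2
finger_force: 20.0
```

>>> jog_arm([
  [0.144,0.34,0,0,0,0,1],
  [0.144,0.34,0,0,0,0,1],
  [0.144,0.34,0,0,0,0,1],
  [0.144,0.34,0,0,0,0,1],
  [0.144,0.34,0,0,0,0,1],
])

```text
clock: 18.88
eef_pos: [535.6, 20.3, 139.9]
eef_rot: [-3.141, 0.0, 1.547]
wrist_force: [0.4, -1.1, -0.0]
finger_gap: 29.4
finger_force: 20.0
```

>>> jog_arm([
  [0,0,-0.3,0,0,0,1],
  [0,0,-0.55,0,0,0,1],
  [0,0,-0.7,0,0,0,1],
  [0,0,-0.8,0,0,0,1],
  [0,0,-0.82,0,0,0,1],
  [0,0,-0.83,0,0,0,1],
  [0,0,-0.833,0,0,0,1],
  [0,0,-0.833,0,0,0,1],
])

```text
clock: 19.55
eef_pos: [536.6, 21.1, 41.2]
eef_rot: [3.14, 0.0, 1.548]
wrist_force: [-0.1, 0.1, -0.2]
finger_gap: 29.8
finger_force: 20.0
```

>>> jog_arm([
  [0,0,0,0,0,0,0.45],
  [0,0,0,0,0,0,0.45],
  [0,0,0,0,0,0,0.45],
  [0,0,0,0,0,0,0.45],
  [0,0,0.1,0,0,0,0.45],
  [0,0,0.4,0,0,0,0.45],
  [0,0,1,0,0,0,0.45],
  [0,0,1,0,0,0,0.45],
])

```text
clock: 20.22
eef_pos: [536.2, 21.3, 164.0]
eef_rot: [3.139, -0.0, 1.548]
wrist_force: [0.5, 0.0, 0.9]
finger_gap: 51.8
finger_force: 0.0
```

>>> jog_arm([
  [-1,0,1,0,0,0,0.45],
  [-1,0,1,0,0,0,0.45],
  [-1,0,1,0,0,0,0.45],
  [-1,0,1,0,0,0,0.45],
  [-1,0,1,0,0,-0.2,0.45],
  [-1,0,1,0,0,-0.3,0.45],
  [-1,0,1,0,0,-0.4,0.45],
  [-1,0,1,0,0,-0.4,0.45],
])

```text
clock: 20.88
eef_pos: [415.6, 21.3, 281.3]
eef_rot: [3.14, -0.001, 1.042]
wrist_force: [-0.2, -0.3, 0.3]
finger_gap: 51.8
finger_force: 0.0
```

>>> jog_arm([
  [-1,0.5,0,0,0,-0.585,0.45],
  [-1,0.5,0,0,0,-0.585,0.45],
  [-1,0.5,0,0,0,-0.585,0.45],
  [-1,0.5,0,0,0,-0.585,0.45],
  [-1,0.5,0,0,0,-0.585,0.45],
  [-1,0.5,0,0,0,-0.585,0.45],
  [-1,0.5,0,0,0,-0.585,0.45],
  [-1,0.5,0,0,0,-0.585,0.45],
])

```text
clock: 21.55
eef_pos: [295.6, 81.3, 280.9]
eef_rot: [-3.142, -0.001, 0.122]
wrist_force: [0.6, 0.5, 1.0]
finger_gap: 51.5
finger_force: 0.0
```

```bash
python3 chk.py k5
python3 - <<'E'
import cv2,numpy as np
t=cv2.imread('pics/k5t.png');s=cv2.imread('pics/k5s.png')
r=lambda im,x,y,w,h,k:cv2.resize(im[y:y+h,x:x+w],None,fx=k,fy=k,interpolation=cv2.INTER_CUBIC)
cv2.imwrite('pics/m6.png',np.vstack([r(t,160,200,200,90,4),r(t,345,200,200,60,4)]))
E
```

```text
red [232.  117.7] [10, 10, 76] [970.2 258.7  48. ]
red [506.9 211.3] [15, 16, 94] [ 690.5 -540.9   48. ]
red [502.1 228.2] [20, 5, 48] [ 641.1 -525.    48. ]
red [253.6 262.5] [14, 12, 115] [542.2 187.8  48. ]
red [272.9 263.1] [13, 12, 112] [540.3 132.6  48. ]
[295.65952001  81.30378623 280.75299659] 51.89424124949629
top green 0.041
top yellow 0.641
top cream 0.694
top lid 0.0
scene green 0.486
scene yellow 0.67
scene cream 0.73
scene lid 0.056
```

View pics/m6.png

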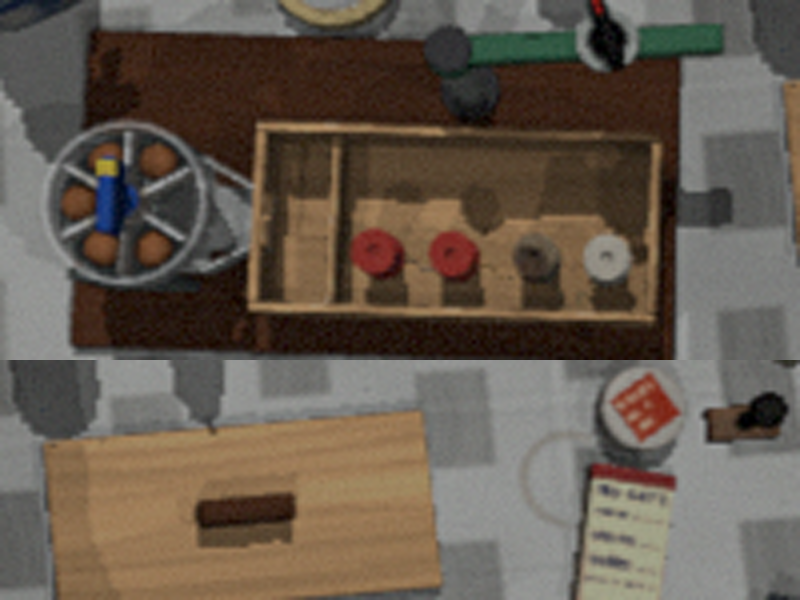

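>>> jog_arm([
  [1,1,0,0,0,-0.08,0.45],
  [1,1,0,0,0,-0.08,0.45],
  [1,1,0,0,0,-0.08,0.45],
  [1,1,0,0,0,-0.08,0.45],
  [1,1,0,0,0,-0.08,0.45],
  [1,1,0,0,0,-0.08,0.45],
])

```text
clock: 22.15
eef_pos: [416.4, 202.3, 279.2]
eef_rot: [3.141, 0.002, 0.007]
wrist_force: [-1.1, -0.2, 0.0]
finger_gap: 51.6
finger_force: 0.0
```

>>> jog_arm([
  [1,1,0,0,0,0,0.45],
  [1,1,0,0,0,0,0.45],
  [1,1,0,0,0,0,0.45],
  [1,1,0,0,0,0,0.45],
  [1,1,0,0,0,0,0.45],
  [1,1,0,0,0,0,0.45],
  [1,1,0,0,0,0,0.45],
])

```text
clock: 22.73
eef_pos: [535.3, 320.2, 280.8]
eef_rot: [3.142, -0.0, 0.004]
wrist_force: [-0.4, -0.9, 0.8]
finger_gap: 52.1
finger_force: 0.0
```

>>> jog_arm([
  [0.235,0.158,0,0,0,0,0.45],
  [0.235,0.158,0,0,0,0,0.45],
  [0.235,0.158,0,0,0,0,0.45],
  [0.235,0.158,0,0,0,0,0.45],
  [0.235,0.158,0,0,0,0,0.45],
])

```text
clock: 23.15
eef_pos: [563.5, 339.4, 281.9]
eef_rot: [-3.141, -0.002, 0.003]
wrist_force: [-0.3, -0.4, -0.0]
finger_gap: 52.0
finger_force: 0.0
```

Run:
```python
from h import *
s=manip.read_state();print(s['eef_pos'],s['eef_rot'],s['joints'])
```

```text
[563.45863226 339.41815746 281.8707655 ] [-3.14063969e+00 -1.92581258e-03  3.25488947e-03] [ 4.86521169e-01  5.15662424e-01  1.06594287e+00 -5.10423849e-05
  1.55783927e+00  2.05406230e+00]
```

>>> jog_arm([
  [0,0.005,-0.2,0,0,0,0.45],
  [0,0.005,-0.4,0,0,0,0.45],
  [0,0.005,-0.6,0,0,0,0.45],
  [0,0.005,-0.75,0,0,0,0.45],
  [0,0.005,-0.83,0,0,0,0.45],
  [0,0.005,-0.833,0,0,0,0.45],
  [0,0.005,-0.833,0,0,0,0.45],
])

```text
clock: 23.73
eef_pos: [564.1, 340.8, 181.4]
eef_rot: [-3.141, -0.001, 0.003]
wrist_force: [-0.0, 0.4, -0.4]
finger_gap: 51.6
finger_force: 0.0
```

>>> jog_arm([
  [0,0,0,0,0,0,1],
  [0,0,0,0,0,0,1],
  [0,0,0,0,0,0,1],
  [0,0,0,0,0,0,1],
  [0,0,0,0,0,0,1],
  [0,0,0,0,0,0,1],
  [0,0,0,0,0,0,1],
  [0,0,0,0,0,0,1],
], grip_force=12)

```text
clock: 24.4
eef_pos: [563.9, 342.7, 180.3]
eef_rot: [-3.138, -0.001, 0.005]
wrist_force: [0.3, 12.3, -1.3]
finger_gap: 12.1
finger_force: 12.0
```

Run:
```python
from h import *
s=manip.read_state();print(s['eef_pos'],s['eef_rot'],s['wrist_force'],s['moment'],s['finger_gap'])
```

```text
[563.8932966  342.70217082 180.28430775] [-3.13835483e+00 -7.71220257e-04  4.56096240e-03] [ 0.34083833 12.34803482 -1.27416544] [ 2.0296903  -0.18381537  0.02246003] 12.065606762410743
```

>>> jog_arm([
  [0,0.025,0,0,0,0,1],
  [0,0.025,0,0,0,0,1],
  [0,0.025,0,0,0,0,1],
  [0,0.025,0,0,0,0,1],
])

```text
clock: 24.73
eef_pos: [564.0, 343.1, 180.2]
eef_rot: [3.14, 0.001, 0.003]
wrist_force: [-4.1, -6.5, 2.9]
finger_gap: 11.8
finger_force: 12.0
```

Run:
```python
from h import *
s=manip.read_state();print(s['eef_pos'],s['eef_rot'],s['wrist_force'],s['moment'],s['finger_gap'])
```

```text
[563.96392377 343.06838084 180.23363279] [3.13996494e+00 9.15216877e-04 3.00230820e-03] [-4.06290997 -6.51324315  2.92235575] [-1.02318989  0.63477124  0.00555173] 11.819260110635899
```

>>> jog_arm([
  [0,-0.008,0,0,0,0,1],
  [0,-0.008,0,0,0,0.08,1],
  [0,-0.008,0,0,0,0.16,1],
  [0,-0.008,0,0,0,0.24,1],
  [0,-0.008,0,0,0,0.333,1],
  [0,-0.008,0,0,0,0.333,1],
  [0,-0.008,0,0,0,0.333,1],
])

```text
clock: 25.32
eef_pos: [564.2, 342.0, 180.2]
eef_rot: [3.14, 0.001, 0.528]
wrist_force: [-1.9, -5.4, 3.4]
finger_gap: 11.7
finger_force: 12.0
```

```bash
cat > st.py <<'E'
from h import *
s=manip.read_state();print(s['clock'],s['eef_pos'].round(2),s['eef_rot'].round(3),s['wrist_force'].round(1),s['moment'].round(3),round(s['finger_gap'],1),s['finger_force'])
E
python3 st.py
```

```text
25.3167 [564.23 342.03 180.23] [3.14e+00 1.00e-03 5.28e-01] [-1.9 -5.4  3.4] [-1.121  0.324  0.052] 11.7 11.99690356850624
```

>>> jog_arm([
  [0,-0.007,0,0,0,0.08,1],
  [0,-0.007,0,0,0,0.16,1],
  [0,-0.007,0,0,0,0.24,1],
  [0,-0.007,0,0,0,0.333,1],
  [0,-0.007,0,0,0,0.333,1],
  [0,-0.007,0,0,0,0.333,1],
])

```text
clock: 25.82
eef_pos: [564.9, 341.3, 180.3]
eef_rot: [3.14, 0.0, 1.051]
wrist_force: [3.5, -3.3, 1.0]
finger_gap: 11.8
finger_force: 12.0
```

```bash
python3 st.py
```

```text
25.8167 [564.88 341.29 180.27] [3.14  0.    1.051] [ 3.5 -3.3  1. ] [-0.756 -0.693 -0.018] 11.8 11.998584866523743
```

>>> jog_arm([
  [0,0,0,0,0,0.08,1],
  [0,0,0,0,0,0.16,1],
  [0,0,0,0,0,0.24,1],
  [0,0,0,0,0,0.333,1],
  [0,0,0,0,0,0.333,1],
  [0,0,0,0,0,0.333,1],
])

```text
clock: 26.32
eef_pos: [565.8, 341.0, 180.3]
eef_rot: [3.138, 0.001, 1.574]
wrist_force: [11.0, -4.8, -0.6]
finger_gap: 12.1
finger_force: 12.0
```

```bash
python3 st.py
```

```text
26.3167 [565.77 341.01 180.27] [3.138e+00 1.000e-03 1.574e+00] [11.  -4.8 -0.6] [-0.793 -2.025 -0.051] 12.1 11.995543241500854
```

>>> jog_arm([
  [0.017,0,0,0,0,0,1],
  [0.017,0,0,0,0,0.08,1],
  [0.017,0,0,0,0,0.16,1],
  [0.017,0,0,0,0,0.24,1],
  [0.017,0,0,0,0,0.333,1],
  [0.017,0,0,0,0,0.333,1],
  [0.017,0,0,0,0,0.333,1],
])

```text
clock: 26.9
eef_pos: [566.9, 341.4, 180.2]
eef_rot: [3.141, 0.001, 2.097]
wrist_force: [3.3, -3.6, 0.6]
finger_gap: 12.1
finger_force: 12.0
```

```bash
python3 st.py
```

```text
26.9 [566.86 341.36 180.24] [3.141e+00 1.000e-03 2.097e+00] [ 3.3 -3.6  0.6] [-0.704 -0.688 -0.02 ] 12.1 11.999162882566452
```

>>> jog_arm([
  [0,0,0,0,0,0.08,1],
  [0,0,0,0,0,0.16,1],
  [0,0,0,0,0,0.24,1],
  [0,0,0,0,0,0.333,1],
  [0,0,0,0,0,0.333,1],
  [0,0,0,0,0,0.333,1],
])

```text
clock: 27.4
eef_pos: [567.5, 342.0, 180.3]
eef_rot: [3.139, 0.003, 2.621]
wrist_force: [9.7, 1.3, -2.0]
finger_gap: 12.1
finger_force: 12.0
```

```bash
python3 st.py
```

```text
27.4 [567.48 341.96 180.28] [3.139e+00 3.000e-03 2.621e+00] [ 9.7  1.3 -2. ] [ 0.223 -1.886  0.033] 12.1 11.999509334564209
```

>>> jog_arm([
  [0.008,0,0,0,0,0.08,1],
  [0.008,0,0,0,0,0.16,1],
  [0.008,0,0,0,0,0.24,1],
  [0.008,0,0,0,0,0.333,1],
  [0.008,0,0,0,0,0.333,1],
  [0.008,0,0,0,0,0.333,1],
  [0.008,0,0,0,0,0.333,1],
])

```text
clock: 27.98
eef_pos: [567.8, 342.9, 180.3]
eef_rot: [3.14, 0.002, -3.141]
wrist_force: [6.3, 5.6, -1.8]
finger_gap: 12.2
finger_force: 12.0
```

```bash
python3 st.py
```

```text
27.9833 [567.81 342.87 180.3 ] [ 3.140e+00  2.000e-03 -3.141e+00] [ 6.3  5.6 -1.8] [ 1.118 -1.188  0.01 ] 12.2 11.999973803758621
```

>>> jog_arm([
  [0,0,0,0,0,0,0.45],
  [0,0,0,0,0,0,0.45],
  [0,0,0,0,0,0,0.45],
  [0,0,0,0,0,0,0.45],
  [0,0,0.3,0,0,0,0.45],
  [0,0,0.6,0,0,0,0.45],
  [0,0,0.9,0,0,0,0.45],
  [0,0,0.9,0,0,0,0.45],
])

```text
clock: 28.65
eef_pos: [568.2, 342.6, 296.3]
eef_rot: [3.137, 0.01, -3.141]
wrist_force: [0.5, 1.0, 1.4]
finger_gap: 51.8
finger_force: 0.0
```

>>> jog_arm([
  [-1,-1,0,0,0,0,0.45],
  [-1,-1,0,0,0,-0.1,0.45],
  [-1,-1,0,0,0,-0.2,0.45],
  [-1,-1,0,0,0,-0.3,0.45],
  [-1,-1,0,0,0,-0.4,0.45],
  [-1,-1,0,0,0,-0.5,0.45],
  [-1,-1,0,0,0,-0.6,0.45],
  [-1,-1,0,0,0,-0.6,0.45],
])

```text
clock: 29.32
eef_pos: [447.0, 221.8, 288.3]
eef_rot: [3.141, 0.0, 2.26]
wrist_force: [1.0, -0.3, 0.3]
finger_gap: 51.3
finger_force: 0.0
```

>>> jog_arm([
  [-1,-1,0,0,0,-0.1,0.45],
  [-1,-1,0,0,0,-0.2,0.45],
  [-1,-1,0,0,0,-0.3,0.45],
  [-1,-1,0,0,0,-0.36,0.45],
  [-1,-1,0,0,0,-0.36,0.45],
  [-1,-1,0,0,0,-0.36,0.45],
])

```text
clock: 29.82
eef_pos: [326.3, 101.2, 288.8]
eef_rot: [3.139, -0.0, 1.696]
wrist_force: [0.6, -0.2, 0.0]
finger_gap: 51.9
finger_force: 0.0
```

```bash
python3 chk.py k6 ; python3 st.py
python3 - <<'E'
import cv2,numpy as np
t=cv2.imread('pics/k6t.png');s=cv2.imread('pics/k6s.png')
r=lambda im,x,y,w,h,k:cv2.resize(im[y:y+h,x:x+w],None,fx=k,fy=k,interpolation=cv2.INTER_CUBIC)
cv2.imwrite('pics/m7.png',np.vstack([r(t,160,200,200,90,4),r(t,345,200,200,60,4)]))
E
```

```text
red [232.  117.7] [10, 10, 75] [970.  258.6  48. ]
red [506.8 211.3] [15, 16, 95] [ 690.4 -540.7   48. ]
red [502.2 228.3] [20, 6, 48] [ 640.8 -525.6   48. ]
red [253.4 262.4] [14, 12, 117] [542.3 188.3  48. ]
red [272.9 263.1] [13, 11, 112] [540.4 132.7  48. ]
[327.48876028 102.21920624 288.32061254] 51.45125361142459
top green 0.018
top yellow 0.631
top cream 0.722
top lid 0.0
scene green 0.492
scene yellow 0.64
scene cream 0.741
scene lid 0.055
29.9167 [327.49 102.22 288.32] [ 3.141 -0.     1.704] [-0.6 -0.3  0.6] [-0.06  -0.118 -0.001] 51.5 0.0
```

View pics/m7.png

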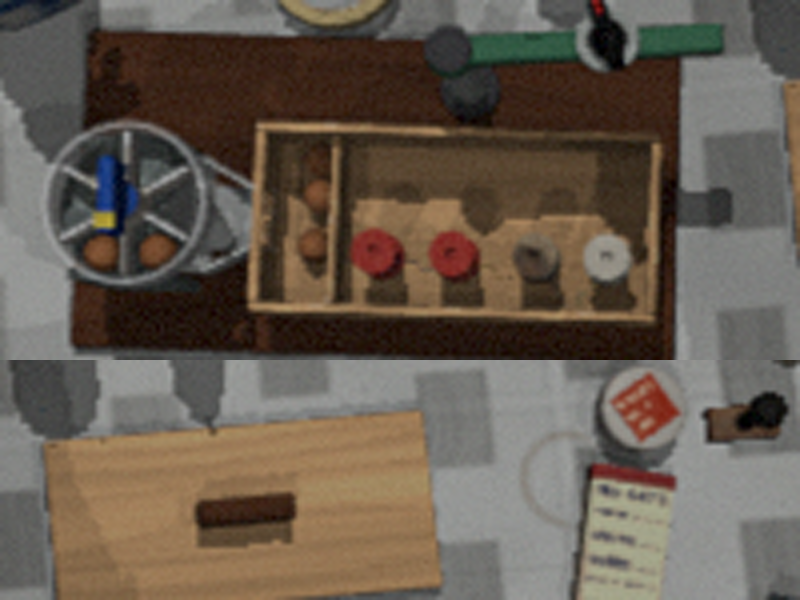

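Run:
```python
import pickle
from h import *
a,b=pickle.load(open('c2.pkl','rb'))
for n,p,q in (('blue',(253.5,262.25),(541,186)),('yel',(272.75,262.5),(539.2,131.1)),('cream',(294,264.5),(537.9,76)),('green',(312,264.5),(536.6,21.1))): print(n,(atz(b,*p,70)[:2]-q).round(1))
im=cv2.imread('pics/k6t.png');hsv=cv2.cvtColor(im,cv2.COLOR_BGR2HSV)
roi=np.zeros(im.shape[:2],np.uint8);roi[205:275,350:465]=1
m=((hsv[:,:,1]>70)&(hsv[:,:,0]<25)).astype(np.uint8)*roi
m=cv2.morphologyEx(cv2.morphologyEx(m,cv2.MORPH_CLOSE,np.ones((5,5))),cv2.MORPH_OPEN,np.ones((5,5)))
c=max(cv2.findContours(m,0,2)[0],key=cv2.contourArea)
R=cv2.minAreaRect(c);print(R);bp=cv2.boxPoints(R)
W=np.array([atz(b,*p,14)[:2] for p in bp]);print(W.round(1),W.mean(0),[np.linalg.norm(W[i]-W[i-1]).round(1) for i in range(4)])
d=((hsv[:,:,2]<75)&(hsv[:,:,1]>110)).astype(np.uint8)*roi
d[:220]=0
n,l,st,ce=cv2.connectedComponentsWithStats(d);i=1+st[1:,4].argmax();print(st[i],ce[i])
ys,xs=np.where(l==i);R=cv2.minAreaRect(np.c_[xs,ys].astype(np.float32));print(R);bp=cv2.boxPoints(R);print(np.array([atz(b,*p,44)[:2] for p in bp]).round(1),atz(b,*R[0],38))
s=cv2.imread('pics/k6s.png');t=im
g=cv2.cvtColor(cv2.Canny(im,60,120),cv2.COLOR_GRAY2BGR)
r=lambda im,x,y,w,h,k:cv2.resize(im[y:y+h,x:x+w],None,fx=k,fy=k,interpolation=cv2.INTER_CUBIC)
cv2.imwrite('pics/m8.png',np.vstack([r(t,350,205,115,65,6.9)[:440],np.pad(r(s,315,280,115,75,6.9)[:0],((0,0),(0,0),(0,0)))]))
```

```text
blue [-0.1 -0.8]
yel [ 1. -0.]
cream [-3.3 -4.7]
green [-2.  -0.3]
((405.151611328125, 238.1680145263672), (44.905731201171875, 95.87735748291016), 84.80557250976562)
[[ 670.1 -105.1]
 [ 696.1 -386.9]
 [ 563.6 -395. ]
 [ 538.2 -116. ]] [ 616.9829893  -250.76099235] [np.float64(132.3), np.float64(283.1), np.float64(132.7), np.float64(280.2)]
[394 234  25   9 165] [405.85454545 237.55151515]
((405.9631652832031, 237.59429931640625), (6.971251964569092, 24.263578414916992), 84.80557250976562)
[[ 621.2 -213. ]
 [ 627.6 -282.7]
 [ 607.5 -284.1]
 [ 601.1 -214.5]] [ 615.14766395 -249.46860151   38.        ]
```

View pics/m8.png

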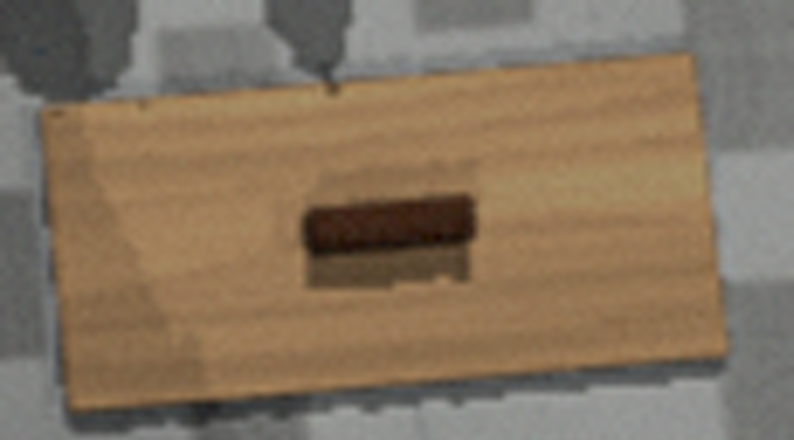

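>>> jog_arm([
  [0.8,-1,0,0,0,-0.027,0.45],
  [0.8,-1,0,0,0,-0.027,0.45],
  [0.8,-1,0,0,0,-0.027,0.45],
  [0.8,-1,0,0,0,-0.027,0.45],
  [0.8,-1,0,0,0,-0.027,0.45],
  [0.8,-1,0,0,0,-0.027,0.45],
])

```text
clock: 30.42
eef_pos: [424.1, -18.3, 286.9]
eef_rot: [-3.139, -0.001, 1.66]
wrist_force: [0.1, 0.4, 0.3]
finger_gap: 51.6
finger_force: 0.0
```

>>> jog_arm([
  [0.8,-1,-0.5,0,0,0,0.45],
  [0.8,-1,-0.5,0,0,0,0.45],
  [0.8,-1,-0.5,0,0,0,0.45],
  [0.8,-1,-0.5,0,0,0,0.45],
  [0.8,-1,-0.5,0,0,0,0.45],
  [0.8,-1,-0.5,0,0,0,0.45],
])

```text
clock: 30.92
eef_pos: [519.4, -137.5, 226.1]
eef_rot: [-3.138, -0.002, 1.66]
wrist_force: [0.4, 0.5, -0.1]
finger_gap: 51.7
finger_force: 0.0
```

>>> jog_arm([
  [0.83,-0.92,-0.8,0,0,0,0.45],
  [0.83,-0.92,-0.8,0,0,0,0.45],
  [0.83,-0.92,-0.8,0,0,0,0.45],
  [0.83,-0.92,-0.8,0,0,0,0.45],
  [0.83,-0.92,-0.8,0,0,0,0.45],
  [0.83,-0.92,-0.8,0,0,0,0.45],
  [0.83,-0.92,-0.8,0,0,0,0.45],
])

```text
clock: 31.5
eef_pos: [618.9, -246.7, 133.1]
eef_rot: [3.141, 0.0, 1.661]
wrist_force: [-0.4, 1.0, 0.4]
finger_gap: 51.6
finger_force: 0.0
```

```bash
python3 st.py; python3 chk.py k7 | grep -E "lid"
```

```text
31.5 [ 618.89 -246.67  133.12] [3.141 0.    1.661] [-0.4  1.   0.4] [ 0.054 -0.149  0.017] 51.6 0.0
top lid 0.541
scene lid 0.128
```

>>> jog_arm([
  [0,-0.005,-0.3,0,0,0,0.45],
  [0,-0.005,-0.6,0,0,0,0.45],
  [0,-0.005,-0.75,0,0,0,0.45],
  [0,-0.005,-0.83,0,0,0,0.45],
  [0,-0.005,-0.86,0,0,0,0.45],
  [0,-0.005,-0.883,0,0,0,0.45],
  [0,-0.005,-0.883,0,0,0,0.45],
])

```text
clock: 32.18
eef_pos: [619.4, -248.9, 27.8]
eef_rot: [3.14, 0.001, 1.659]
wrist_force: [-0.2, -0.2, -0.3]
finger_gap: 51.8
finger_force: 0.0
```

```bash
python3 st.py
```

```text
32.1833 [ 619.37 -248.91   27.85] [3.140e+00 1.000e-03 1.659e+00] [-0.2 -0.2 -0.3] [-0.037 -0.041  0.017] 51.8 0.0
```

>>> jog_arm([
  [0,0,0,0,0,0,1],
  [0,0,0,0,0,0,1],
  [0,0,0,0,0,0,1],
  [0,0,0,0,0,0,1],
  [0,0,0,0,0,0,1],
  [0,0,0,0,0,0,1],
  [0,0,0,0,0,0,1],
  [0,0,0,0,0,0,1],
], grip_force=40)

```text
clock: 32.85
eef_pos: [618.6, -249.0, 26.3]
eef_rot: [-3.141, 0.0, 1.659]
wrist_force: [-2.9, 1.0, 3.6]
finger_gap: 17.7
finger_force: 40.0
```

```bash
python3 st.py
```

```text
32.85 [ 618.63 -249.01   26.29] [-3.141  0.     1.659] [-2.9  1.   3.6] [-0.05   0.484 -0.083] 17.7 40.00090956687927
```

>>> jog_arm([
  [0,0,0.05,0,0,0,1],
  [0,0,0.15,0,0,0,1],
  [0,0,0.3,0,0,0,1],
  [0,0,0.5,0,0,0,1],
  [0,0,0.7,0,0,0,1],
  [0,0,0.9,0,0,0,1],
  [0,0,1,0,0,0,1],
  [0,0,1,0,0,0,1],
])

```text
clock: 33.52
eef_pos: [619.8, -249.4, 149.8]
eef_rot: [3.137, 0.003, 1.659]
wrist_force: [0.9, 0.2, -3.8]
finger_gap: 18.0
finger_force: 40.0
```

>>> jog_arm([
  [-0.1,0,0.1,0,0,0,1],
  [-0.2,0,0.2,0,0,-0.03,1],
  [-0.3,0,0.25,0,0,-0.05,1],
  [-0.4,0,0.25,0,0,-0.0716,1],
  [-0.5,0,0.25,0,0,-0.0716,1],
  [-0.57,0,0.25,0,0,-0.0716,1],
  [-0.57,0,0.25,0,0,-0.0716,1],
  [-0.57,0,0.25,0,0,-0.0716,1],
])

```text
clock: 34.18
eef_pos: [550.2, -248.9, 175.6]
eef_rot: [-3.141, -0.0, 1.546]
wrist_force: [0.1, -0.5, -3.9]
finger_gap: 17.6
finger_force: 40.0
```

```bash
python3 st.py
```

```text
34.1833 [ 550.25 -248.93  175.64] [-3.141 -0.     1.546] [ 0.1 -0.5 -3.9] [-0.049 -0.07   0.008] 17.6 39.99887824058533
```

>>> jog_arm([
  [0,0.2,0,0,0,0,1],
  [0,0.45,0,0,0,0,1],
  [0,0.7,0,0,0,0,1],
  [0,0.95,0,0,0,0,1],
  [0,1,0,0,0,0,1],
])

```text
clock: 34.6
eef_pos: [550.8, -125.2, 175.8]
eef_rot: [-3.141, -0.001, 1.55]
wrist_force: [0.2, 0.4, -2.8]
finger_gap: 17.7
finger_force: 40.0
```

>>> jog_arm([
  [0,0.25,0,0,0,0,1],
  [0,0.5,0,0,0,0,1],
  [0,0.75,0,0,0,0,1],
  [0,1,0,0,0,0,1],
])

```text
clock: 34.93
eef_pos: [550.7, -7.7, 175.8]
eef_rot: [-3.141, -0.0, 1.546]
wrist_force: [0.6, 0.9, -3.3]
finger_gap: 17.9
finger_force: 40.0
```

>>> jog_arm([
  [0,0.25,0,0,0,0,1],
  [0,0.5,0,0,0,0,1],
  [0,0.75,0,0,0,0,1],
  [0,0.95,0,0,0,0,1],
  [0,1,0,0,0,0,1],
  [0,1,0,0,0,0,1],
])

```text
clock: 35.43
eef_pos: [550.5, 112.5, 175.7]
eef_rot: [-3.141, -0.0, 1.549]
wrist_force: [-0.0, -0.8, -2.7]
finger_gap: 17.9
finger_force: 40.0
```

>>> jog_arm([
  [0.077,0.14,0,0,0,0,1],
  [0.077,0.14,-0.1,0,0,0,1],
  [0.077,0.14,-0.2,0,0,0,1],
  [0.077,0.14,-0.3,0,0,0,1],
  [0.077,0.14,-0.36,0,0,0,1],
  [0.077,0.14,-0.36,0,0,0,1],
  [0.077,0.14,-0.36,0,0,0,1],
])

```text
clock: 36.02
eef_pos: [559.4, 127.3, 132.5]
eef_rot: [-3.141, 0.0, 1.546]
wrist_force: [-0.1, 0.5, -2.8]
finger_gap: 17.6
finger_force: 40.0
```

```bash
python3 st.py;python3 - <<'E'
from h import *
a=snap('scene','k8s.png');b=snap('top','k8t.png')
r=lambda im,x,y,w,h,k:cv2.resize(im[y:y+h,x:x+w,::-1],None,fx=k,fy=k,interpolation=cv2.INTER_CUBIC)
cv2.imwrite('pics/m9.png',np.vstack([r(b['frame'],200,205,150,85,4.5),np.pad(r(a['frame'],205,210,150,100,2),((0,0),(0,375),(0,0)))]))
E
```

```text
36.0167 [559.4  127.31 132.54] [-3.141  0.     1.546] [-0.1  0.5 -2.8] [ 0.011 -0.093 -0.047] 17.6 39.998942613601685
```

View pics/m9.png

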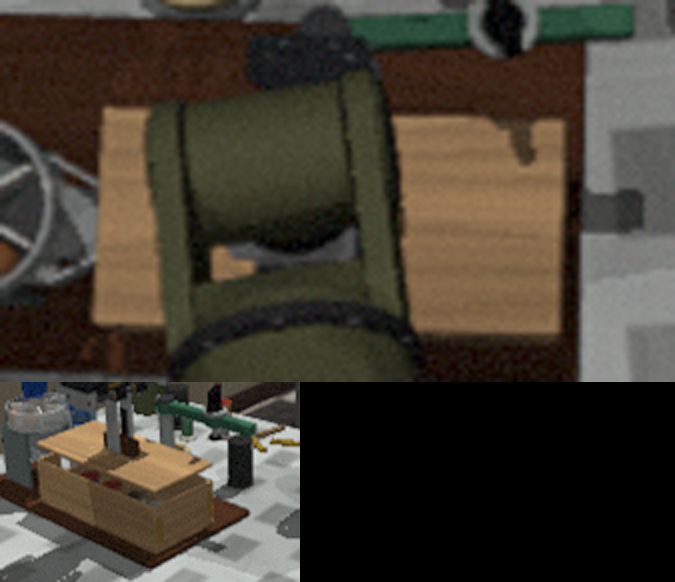

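Run:
```python
import pickle
from h import *
a,b=pickle.load(open('c2.pkl','rb'))
im=cv2.imread('pics/k8t.png')
q=lambda x,y:(200+x/4.5,205+y/4.5)
L=np.array([atz(b,*q(*p),121.5)[:2] for p in((102,107),(566,118),(561,333),(93,324))]);print(L.round(1),L.mean(0))
```

```text
[[628.3 264.3]
 [621.6 -17.9]
 [491.  -14.9]
 [496.3 266.6]] [559.30511922 124.55154244]
```

>>> jog_arm([
  [-0.007,0.006,0,0,0,0,1],
  [-0.007,0.006,-0.04,0,0,0,1],
  [-0.007,0.006,-0.08,0,0,0,1],
  [-0.007,0.006,-0.12,0,0,0,1],
  [-0.007,0.006,-0.14,0,0,0,1],
  [-0.007,0.006,-0.15,0,0,0,1],
  [-0.007,0.006,-0.15,0,0,0,1],
])

```text
clock: 36.7
eef_pos: [558.6, 128.6, 114.5]
eef_rot: [-3.141, 0.0, 1.546]
wrist_force: [-0.1, 0.2, -3.6]
finger_gap: 17.7
finger_force: 40.0
```

```bash
python3 st.py
```

```text
36.7 [558.56 128.56 114.48] [-3.141  0.     1.546] [-0.1  0.2 -3.6] [-0.002 -0.044  0.07 ] 17.7 39.99889075756073
```

>>> jog_arm([
  [0,0,-0.015,0,0,0,1],
  [0,0,-0.03,0,0,0,1],
  [0,0,-0.04,0,0,0,1],
  [0,0,-0.045,0,0,0,1],
  [0,0,-0.045,0,0,0,1],
  [0,0,-0.045,0,0,0,1],
])

```text
clock: 37.2
eef_pos: [558.7, 128.6, 109.5]
eef_rot: [-3.142, 0.0, 1.547]
wrist_force: [-0.7, 0.2, -2.6]
finger_gap: 17.8
finger_force: 40.0
```

```bash
python3 st.py
```

```text
37.2 [558.71 128.58 109.55] [-3.142  0.     1.547] [-0.7  0.2 -2.6] [-0.019 -0.069  0.027] 17.8 39.99896049499512
```

Nearly seated with no jam. Another millimetre, then release.

>>> jog_arm([
  [0,0,-0.008,0,0,0,1],
  [0,0,-0.012,0,0,0,1],
  [0,0,-0.012,0,0,0,1],
  [0,0,-0.012,0,0,0,1],
])

```text
clock: 37.53
eef_pos: [558.8, 128.6, 108.3]
eef_rot: [3.141, -0.0, 1.547]
wrist_force: [-0.7, 0.4, -0.2]
finger_gap: 17.5
finger_force: 40.0
```

```bash
python3 st.py
```

```text
37.5333 [558.76 128.58 108.26] [ 3.141 -0.     1.547] [-0.7  0.4 -0.2] [-0.104  0.098 -0.071] 17.5 39.99981701374054
```

>>> jog_arm([
  [0,0,0,0,0,0,0.6],
  [0,0,0,0,0,0,0.6],
  [0,0,0,0,0,0,0.6],
  [0,0,0,0,0,0,0.6],
  [0,0,0,0,0,0,0.6],
  [0,0,0.1,0,0,0,0.6],
  [0,0,0.4,0,0,0,0.6],
  [0,0,0.9,0,0,0,0.6],
])

```text
clock: 38.2
eef_pos: [557.7, 128.4, 197.8]
eef_rot: [-3.138, 0.001, 1.546]
wrist_force: [1.2, 0.2, 1.3]
finger_gap: 37.6
finger_force: 0.0
```

>>> jog_arm([
  [-0.5,-0.5,1,0,0,0,0.6],
  [-1,-1,1,0,0,0,0.6],
  [-1,-1,1,0,0,0,0.6],
  [-1,-1,1,0,0,0,0.6],
  [-1,-1,1,0,0,0,0.6],
  [-1,-1,1,0,0,0,0.6],
])

```text
clock: 38.7
eef_pos: [436.7, 6.1, 323.0]
eef_rot: [3.134, 0.001, 1.545]
wrist_force: [0.7, -0.1, 0.7]
finger_gap: 37.8
finger_force: 0.0
```

>>> jog_arm([
  [-1,-1,0,0,0,0,0.6],
  [-1,-1,0,0,0,0,0.6],
  [-1,-1,0,0,0,0,0.6],
  [-1,-1,0,0,0,0,0.6],
  [-1,-1,0,0,0,0,0.6],
  [-1,-1,0,0,0,0,0.6],
])

```text
clock: 39.2
eef_pos: [317.9, -112.5, 318.6]
eef_rot: [3.14, 0.001, 1.542]
wrist_force: [-0.3, 1.3, 0.7]
finger_gap: 37.3
finger_force: 0.0
```

```bash
python3 st.py;python3 - <<'E'
from h import *
a=snap('scene','k9s.png');b=snap('top','k9t.png')
r=lambda im,x,y,w,h,k:cv2.resize(im[y:y+h,x:x+w,::-1],None,fx=k,fy=k,interpolation=cv2.INTER_CUBIC)
cv2.imwrite('pics/m10.png',np.vstack([r(b['frame'],200,200,155,85,4.5),np.pad(r(a['frame'],205,205,174,108,4)[:217*1+200-200+1],((0,0),(0,1),(0,0)))[:, :697]])) if 0 else cv2.imwrite('pics/m10.png',np.vstack([r(b['frame'],200,200,155,85,4)[:300],cv2.resize(r(a['frame'],205,215,155,75,4),(620,300))]))
E
```

```text
39.2 [ 317.93 -112.47  318.62] [3.140e+00 1.000e-03 1.542e+00] [-0.3  1.3  0.7] [-0.003 -0.098 -0.001] 37.3 0.0
```

View pics/m10.png

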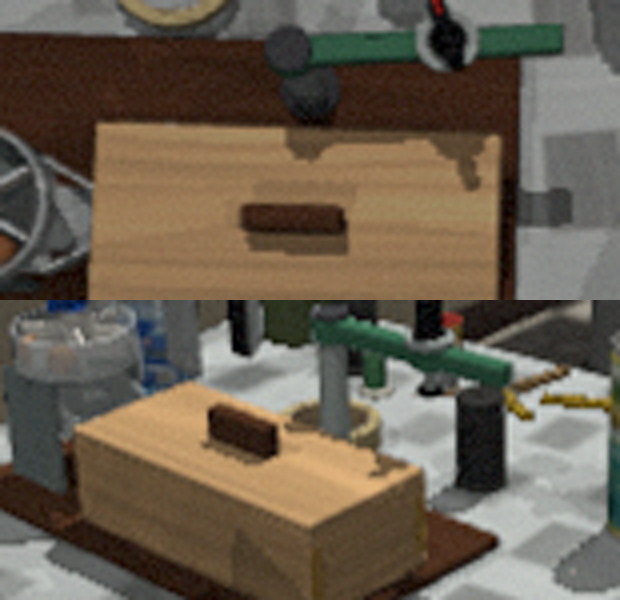

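>>> jog_arm([
  [1,0.2,0,0,0,0.048,0.5],
  [1,0.2,0,0,0,0.048,0.5],
  [1,0.2,0,0,0,0.048,0.5],
  [1,0.2,0,0,0,0.048,0.5],
  [1,0.2,0,0,0,0.048,0.5],
  [1,0.2,0,0,0,0.048,0.5],
])

```text
clock: 39.8
eef_pos: [438.9, -86.2, 317.3]
eef_rot: [-3.14, -0.0, 1.624]
wrist_force: [0.6, 0.4, 0.4]
finger_gap: 47.0
finger_force: 0.0
```

>>> jog_arm([
  [1,0.2,0,0,0,0,0.5],
  [1,0.2,0,0,0,0,0.5],
  [1,0.2,0,0,0,0,0.5],
  [1,0.2,0,0,0,0,0.5],
  [1,0.2,0,0,0,0,0.5],
  [1,0.2,0,0,0,0,0.5],
])

```text
clock: 40.3
eef_pos: [557.9, -63.3, 318.4]
eef_rot: [3.141, 0.0, 1.622]
wrist_force: [-0.8, -0.2, 0.0]
finger_gap: 47.2
finger_force: 0.0
```

>>> jog_arm([
  [0.955,0.19,0,0,0,0,0.5],
  [0.955,0.19,0,0,0,0,0.5],
  [0.955,0.19,0,0,0,0,0.5],
  [0.955,0.19,-0.3,0,0,0,0.5],
  [0.955,0.19,-0.5,0,0,0,0.5],
  [0.955,0.19,-0.5,0,0,0,0.5],
  [0.955,0.19,-0.5,0,0,0,0.5],
])

```text
clock: 40.88
eef_pos: [672.3, -41.0, 259.0]
eef_rot: [-3.141, -0.0, 1.621]
wrist_force: [-0.6, -0.7, 1.0]
finger_gap: 47.2
finger_force: 0.0
```

```bash
python3 st.py
```

```text
40.8833 [672.27 -40.98 258.96] [-3.141 -0.     1.621] [-0.6 -0.7  1. ] [-0.025 -0.1    0.029] 47.2 0.0
```

>>> jog_arm([
  [0,0,-0.2,0,0,0,0.5],
  [0,0,-0.4,0,0,0,0.5],
  [0,0,-0.6,0,0,0,0.5],
  [0,0,-0.75,0,0,0,0.5],
  [0,0,-0.833,0,0,0,0.5],
  [0,0,-0.833,0,0,0,0.73],
  [0,0,-0.833,0,0,0,0.73],
  [0,0,-0.833,0,0,0,0.73],
], grip_force=5)

```text
clock: 41.55
eef_pos: [674.0, -40.8, 160.5]
eef_rot: [3.138, 0.001, 1.622]
wrist_force: [0.3, 0.1, 0.6]
finger_gap: 30.5
finger_force: 0.0
```

>>> jog_arm([
  [0,0,0,0,0,0,0.73],
  [0,0,0,0,0,0,0.73],
  [0,0,0,0,0,0,0.73],
])

```text
clock: 41.8
eef_pos: [673.5, -40.6, 158.5]
eef_rot: [3.141, 0.0, 1.622]
wrist_force: [-0.3, 0.6, 1.1]
finger_gap: 25.5
finger_force: 0.0
```

```bash
python3 st.py
python3 - <<'E'
import numpy as np
P=np.array([664.8,125.0]);r=167
for ph in np.arange(1.62,-0.2,-0.1): print(round(ph,3),(P+r*np.array([-np.cos(ph),-np.sin(ph)])).round(1))
E
```

```text
41.8 [673.5  -40.63 158.52] [3.141 0.    1.622] [-0.3  0.6  1.1] [-0.072 -0.091  0.   ] 25.5 0.0
1.62 [673.  -41.8]
1.52 [656.3 -41.8]
1.42 [639.7 -40.1]
1.32 [623.4 -36.8]
1.22 [607.4 -31.8]
1.12 [592.  -25.3]
1.02 [577.4 -17.3]
0.92 [563.6  -7.9]
0.82 [550.9   2.9]
0.72 [539.2  14.9]
0.62 [528.9  28. ]
0.52 [519.9  42. ]
0.42 [512.3  56.9]
0.32 [506.3  72.5]
0.22 [501.8  88.6]
0.12 [499. 105.]
0.02 [497.8 121.7]
-0.08 [498.3 138.3]
-0.18 [500.5 154.9]
```

>>> jog_arm([
  [-0.139,0,0,0,0,-0.0637,0.73],
  [-0.2775,0.014,0,0,0,-0.127,0.73],
  [-0.413,0.042,0,0,0,-0.191,0.73],
  [-0.547,0.083,0,0,0,-0.255,0.73],
  [-0.675,0.1375,0,0,0,-0.318,0.73],
  [-0.797,0.204,0,0,0,-0.382,0.73],
  [-0.912,0.2825,0,0,0,-0.446,0.73],
  [-0.912,0.2825,0,0,0,-0.446,0.73],
])

```text
clock: 42.47
eef_pos: [562.5, -5.6, 158.4]
eef_rot: [-3.142, -0.0, 0.917]
wrist_force: [1.2, -0.2, 0.0]
finger_gap: 25.4
finger_force: 0.0
```

```bash
python3 st.py
```

```text
42.4667 [562.54  -5.6  158.37] [-3.142 -0.     0.917] [ 1.2 -0.2  0. ] [-0.074 -0.047 -0.015] 25.4 0.0
```

>>> jog_arm([
  [-0.106,0.09,0,0,0,-0.0637,0.73],
  [-0.203,0.19,0,0,0,-0.127,0.73],
  [-0.289,0.299,0,0,0,-0.191,0.73],
  [-0.364,0.416,0,0,0,-0.255,0.73],
  [-0.4275,0.54,0,0,0,-0.318,0.73],
  [-0.4775,0.67,0,0,0,-0.382,0.73],
  [-0.515,0.804,0,0,0,-0.446,0.73],
  [-0.515,0.804,0,0,0,-0.446,0.73],
])

```text
clock: 43.13
eef_pos: [502.2, 91.4, 158.2]
eef_rot: [-3.141, -0.001, 0.22]
wrist_force: [0.6, -0.7, 0.2]
finger_gap: 25.4
finger_force: 0.0
```

```bash
python3 st.py
```

```text
43.1333 [502.18  91.4  158.17] [-3.141e+00 -1.000e-03  2.200e-01] [ 0.6 -0.7  0.2] [0.008 0.    0.041] 25.4 0.0
```

>>> jog_arm([
  [-0.015,0.07,0,0,0,-0.032,0.73],
  [-0.023,0.137,0,0,0,-0.0637,0.73],
  [-0.028,0.2,0,0,0,-0.095,0.73],
  [-0.033,0.276,0,0,0,-0.127,0.73],
  [-0.033,0.3,0,0,0,-0.14,0.73],
  [-0.033,0.3,0,0,0,-0.14,0.73],
])

```text
clock: 43.63
eef_pos: [498.8, 125.6, 157.9]
eef_rot: [3.142, -0.0, 0.005]
wrist_force: [0.5, 0.5, 0.1]
finger_gap: 25.8
finger_force: 0.0
```

```bash
python3 st.py
```

```text
43.6333 [498.83 125.59 157.91] [ 3.142 -0.     0.005] [0.5 0.5 0.1] [0.028 0.006 0.034] 25.8 0.0
```

>>> jog_arm([
  [0,0.02,0,0,0,-0.005,0.73],
  [0,0.04,0,0,0,-0.015,0.73],
  [0,0.05,0,0,0,-0.019,0.73],
  [0,0.05,0,0,0,-0.019,0.73],
])

```text
clock: 43.97
eef_pos: [498.2, 131.7, 157.8]
eef_rot: [-3.142, -0.0, -0.028]
wrist_force: [-0.4, -0.6, 0.1]
finger_gap: 25.2
finger_force: 0.0
```

```bash
python3 st.py
```

```text
43.9667 [498.24 131.72 157.81] [-3.142 -0.    -0.028] [-0.4 -0.6  0.1] [ 0.055 -0.013  0.014] 25.2 0.0
```

>>> jog_arm([
  [0,0.01,0,0,0,0,0.73],
  [0,0.017,0,0,0,0,0.73],
  [0,0.017,0,0,0,0,0.73],
  [0,0.017,0,0,0,0,0.73],
])

```text
clock: 44.3
eef_pos: [498.2, 132.7, 157.8]
eef_rot: [3.14, 0.0, -0.029]
wrist_force: [-0.2, -9.7, 0.7]
finger_gap: 25.3
finger_force: 4.6
```

```bash
python3 st.py
```

```text
44.3 [498.2  132.74 157.79] [ 3.14   0.    -0.029] [-0.2 -9.7  0.7] [-1.647 -0.074 -0.058] 25.3 4.61219385266304
```

>>> jog_arm([
  [0,-0.03,0,0,0,0,0.6],
  [0,-0.03,0,0,0,0,0.6],
  [0,-0.03,0.3,0,0,0,0.6],
  [0,-0.03,0.7,0,0,0,0.6],
  [0,-0.03,1,0,0,0,0.6],
  [-0.4,-0.03,1,0,0,0,0.6],
  [-0.8,-0.03,1,0,0,0,0.6],
  [-1,-0.03,1,0,0,0,0.6],
])

```text
clock: 44.97
eef_pos: [376.3, 130.2, 277.9]
eef_rot: [-3.141, -0.001, -0.029]
wrist_force: [0.3, 1.6, 0.2]
finger_gap: 37.7
finger_force: 0.0
```

>>> jog_arm([
  [-0.6,-1,0.2,0,0,0.1,0.6],
  [-0.6,-1,0.2,0,0,0.2,0.6],
  [-0.6,-1,0.2,0,0,0.3,0.6],
  [-0.6,-1,0.2,0,0,0.4,0.6],
  [-0.6,-1,0.2,0,0,0.5,0.6],
  [-0.6,-1,0.2,0,0,0.6,0.6],
])

```text
clock: 45.47
eef_pos: [305.5, 9.1, 302.5]
eef_rot: [3.14, -0.002, 0.648]
wrist_force: [0.5, 0.4, -0.1]
finger_gap: 37.7
finger_force: 0.0
```

>>> jog_arm([
  [0,-0.4,0,0,0,0.08,0.6],
  [0,-0.4,0,0,0,0.16,0.6],
  [0,-0.4,0,0,0,0.24,0.6],
  [0,-0.4,0,0,0,0.32,0.6],
  [0,-0.4,0,0,0,0.4,0.6],
  [0,-0.4,0,0,0,0.48,0.6],
  [0,-0.4,0,0,0,0.56,0.6],
  [0,-0.4,0,0,0,0.6,0.6],
])

```text
clock: 46.13
eef_pos: [306.1, -37.7, 301.9]
eef_rot: [3.141, -0.0, 1.593]
wrist_force: [0.2, -0.6, 0.4]
finger_gap: 37.8
finger_force: 0.0
```

```bash
python3 st.py;python3 - <<'E'
from h import *
a=snap('scene','kas.png');b=snap('top','kat.png')
print(proj(b,[559.8,127.6,225]),proj(a,[559.8,127.6,212]),proj(b,[664.8,125,186]),proj(b,[482.8,129.5,180]))
r=lambda im,x,y,w,h,W,H:cv2.resize(im[y:y+h,x:x+w,::-1],(W,H),interpolation=cv2.INTER_CUBIC)
u,v=proj(b,[559.8,127.6,225]).astype(int);p,q=proj(a,[559.8,127.6,190]).astype(int)
cv2.imwrite('pics/m11.png',np.hstack([r(b['frame'],u-25,v-30,50,60,400,480),r(a['frame'],p-25,q-30,50,60,400,480)])); print(u-25,v-30,p-25,q-30)
E
```

```text
46.1333 [306.08 -37.67 301.87] [ 3.141 -0.     1.593] [ 0.2 -0.6  0.4] [-0.021 -0.108 -0.008] 37.8 0.0
[268.44208137 249.51812014] [263.3857119  219.20989408] [271.47951492 211.45391617] [269.08758923 280.86812254]
243 219 238 195
```

View pics/m11.png

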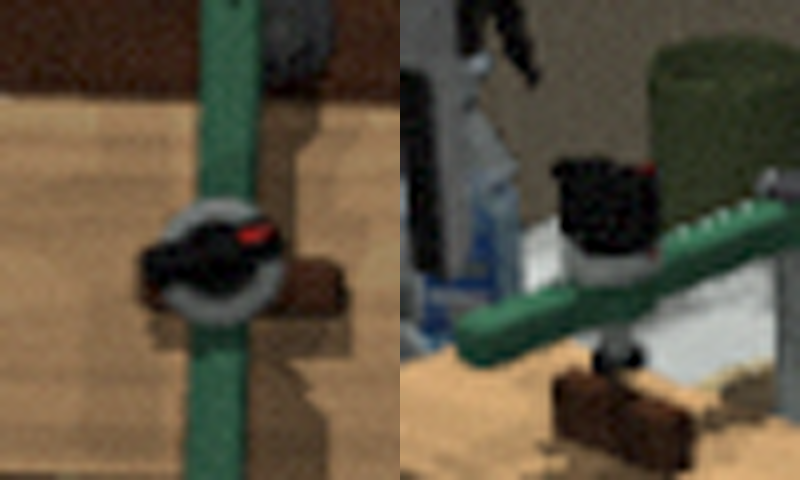

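>>> jog_arm([
  [1,0.7,0,0,0,0.17,0.5],
  [1,0.7,0,0,0,0.17,0.5],
  [1,0.7,0,0,0,0.17,0.5],
  [1,0.7,0,0,0,0.17,0.5],
  [1,0.7,0,0,0,0.17,0.5],
  [1,0.7,0,0,0,0.17,0.5],
])

```text
clock: 46.73
eef_pos: [426.2, 46.7, 301.2]
eef_rot: [-3.14, -0.0, 1.852]
wrist_force: [-0.5, -0.1, -0.1]
finger_gap: 47.4
finger_force: 0.0
```

>>> jog_arm([
  [1,0.677,0,0,0,0,0.5],
  [1,0.677,0,0,0,0,0.5],
  [1,0.677,0,0,0,0,0.5],
  [1,0.677,0,0,0,0,0.5],
  [1,0.677,0,0,0,0,0.5],
  [1,0.677,0,0,0,0,0.5],
])

```text
clock: 47.23
eef_pos: [545.7, 126.9, 301.6]
eef_rot: [-3.141, -0.0, 1.852]
wrist_force: [-0.1, -0.7, -0.6]
finger_gap: 46.8
finger_force: 0.0
```

>>> jog_arm([
  [0.115,0,0,0,0,0,0.5],
  [0.115,0,0,0,0,0,0.5],
  [0.115,0,0,0,0,0,0.5],
  [0.115,0,0,0,0,0,0.5],
])

```text
clock: 47.57
eef_pos: [559.1, 126.7, 302.4]
eef_rot: [3.141, 0.0, 1.852]
wrist_force: [0.4, 1.3, 0.4]
finger_gap: 46.9
finger_force: 0.0
```

```bash
python3 st.py
```

```text
47.5667 [559.07 126.74 302.36] [3.141 0.    1.852] [0.4 1.3 0.4] [-0.038 -0.11   0.029] 46.9 0.0
```

>>> jog_arm([
  [0.003,0.006,-0.2,0,0,0,0.5],
  [0.003,0.006,-0.4,0,0,0,0.5],
  [0.003,0.006,-0.6,0,0,0,0.5],
  [0.003,0.006,-0.75,0,0,0,0.5],
  [0.003,0.006,-0.835,0,0,0,0.5],
  [0.003,0.006,-0.835,0,0,0,0.5],
  [0.003,0.006,-0.835,0,0,0,0.5],
])

```text
clock: 48.15
eef_pos: [560.2, 128.0, 202.5]
eef_rot: [3.141, 0.0, 1.853]
wrist_force: [-0.3, -0.4, 1.7]
finger_gap: 46.8
finger_force: 0.0
```

>>> jog_arm([
  [0,0,0,0,0,0,1],
  [0,0,0,0,0,0,1],
  [0,0,0,0,0,0,1],
  [0,0,0,0,0,0,1],
  [0,0,0,0,0,0,1],
  [0,0,0,0,0,0,1],
  [0,0,0,0,0,0,1],
  [0,0,0,0,0,0,1],
], grip_force=15)

```text
clock: 48.82
eef_pos: [559.7, 128.0, 201.8]
eef_rot: [-3.14, -0.0, 1.853]
wrist_force: [-5.7, -2.3, 4.3]
finger_gap: 11.8
finger_force: 15.0
```

```bash
python3 st.py
```

```text
48.8167 [559.72 128.01 201.8 ] [-3.14  -0.     1.853] [-5.7 -2.3  4.3] [-0.381  1.073 -0.07 ] 11.8 14.983809292316437
```

>>> jog_arm([
  [-0.006,0,0,0,0,0,1],
  [-0.006,0,0,0,0,-0.075,1],
  [-0.006,0,0,0,0,-0.15,1],
  [-0.006,0,0,0,0,-0.225,1],
  [-0.006,0,0,0,0,-0.3,1],
  [-0.006,0,0,0,0,-0.375,1],
  [-0.006,0,0,0,0,-0.45,1],
  [-0.006,0,0,0,0,-0.5,1],
])

```text
clock: 49.48
eef_pos: [559.5, 128.0, 201.8]
eef_rot: [3.141, 0.0, 1.062]
wrist_force: [-1.2, -1.4, 1.6]
finger_gap: 11.9
finger_force: 15.0
```

```bash
python3 st.py
```

```text
49.4833 [559.54 128.02 201.82] [3.141 0.    1.062] [-1.2 -1.4  1.6] [-0.35   0.265  0.027] 11.9 15.000961124897003
```

>>> jog_arm([
  [0,0,0,0,0,-0.07,1],
  [0,0,0,0,0,-0.14,1],
  [0,0,0,0,0,-0.21,1],
  [0,0,0,0,0,-0.28,1],
  [0,0,0,0,0,-0.35,1],
  [0,0,0,0,0,-0.42,1],
  [0,0,0,0,0,-0.49,1],
  [0,0,0,0,0,-0.5,1],
])

```text
clock: 50.15
eef_pos: [559.5, 128.0, 201.8]
eef_rot: [3.141, 0.0, 0.277]
wrist_force: [-2.4, -1.8, 3.9]
finger_gap: 11.9
finger_force: 15.0
```

```bash
python3 st.py
```

```text
50.15 [559.51 128.04 201.81] [3.141 0.    0.277] [-2.4 -1.8  3.9] [-0.335  0.503  0.085] 11.9 14.998285174369812
```

>>> jog_arm([
  [0,0,0,0,0,-0.07,1],
  [0,0,0,0,0,-0.14,1],
  [0,0,0,0,0,-0.21,1],
  [0,0,0,0,0,-0.28,1],
  [0,0,0,0,0,-0.35,1],
  [0,0,0,0,0,-0.42,1],
  [0,0,0,0,0,-0.49,1],
  [0,0,0,0,0,-0.5,1],
])

```text
clock: 50.82
eef_pos: [559.5, 128.1, 201.8]
eef_rot: [3.142, -0.0, -0.505]
wrist_force: [-2.2, -1.4, 3.5]
finger_gap: 11.8
finger_force: 15.0
```

```bash
python3 st.py
```

```text
50.8167 [559.5  128.12 201.8 ] [ 3.142 -0.    -0.505] [-2.2 -1.4  3.5] [-0.211  0.56   0.063] 11.8 15.000622272491455
```

>>> jog_arm([
  [0,0,0,0,0,0,0.5],
  [0,0,0,0,0,0,0.5],
  [0,0,0,0,0,0,0.5],
  [0,0,0,0,0,0,0.5],
  [0,0,0.2,0,0,0,0.5],
  [0,0,0.4,0,0,0,0.5],
  [0,0,0.4,0,0,0,0.5],
])

```text
clock: 51.4
eef_pos: [560.8, 128.4, 254.1]
eef_rot: [-3.138, -0.005, -0.501]
wrist_force: [-0.1, -0.7, -0.4]
finger_gap: 46.9
finger_force: 0.0
```

>>> jog_arm([
  [0,0,0,0,0,0.5,0.5],
  [0,0,0,0,0,0.5,0.5],
  [0,0,0,0,0,0.5,0.5],
  [0,0,0,0,0,0.5,0.5],
  [0,0,0,0,0,0.5,0.5],
  [0,0,0,0,0,0.5,0.5],
  [0,0,0,0,0,0.5,0.5],
  [0,0,0,0,0,0.5,0.5],
])

```text
clock: 52.07
eef_pos: [559.5, 128.2, 249.2]
eef_rot: [-3.141, 0.0, 0.286]
wrist_force: [-0.4, -0.2, -0.5]
finger_gap: 47.1
finger_force: 0.0
```

>>> jog_arm([
  [0,0,0,0,0,0.5,0.5],
  [0,0,0,0,0,0.5,0.5],
  [0,0,0,0,0,0.5,0.5],
  [0,0,0,0,0,0.5,0.5],
  [0,0,0,0,0,0.5,0.5],
  [0,0,0,0,0,0.5,0.5],
  [0,0,0,0,0,0.5,0.5],
  [0,0,0,0,0,0.5,0.5],
])

```text
clock: 52.73
eef_pos: [559.5, 128.2, 249.3]
eef_rot: [-3.141, 0.0, 1.069]
wrist_force: [0.3, -0.1, 0.8]
finger_gap: 47.2
finger_force: 0.0
```

>>> jog_arm([
  [0,0,0,0,0,0.5,0.5],
  [0,0,0,0,0,0.5,0.5],
  [0,0,0,0,0,0.5,0.5],
  [0,0,0,0,0,0.5,0.5],
  [0,0,0,0,0,0.5,0.5],
  [0,0,0,0,0,0.5,0.5],
  [0,0,0,0,0,0.5,0.5],
  [0,0,0,0,0,0.5,0.5],
])

```text
clock: 53.4
eef_pos: [559.5, 128.2, 249.4]
eef_rot: [-3.141, -0.0, 1.853]
wrist_force: [-0.2, -0.8, -0.5]
finger_gap: 47.0
finger_force: 0.0
```

>>> jog_arm([
  [0,0,0,0,0,0.5,0.5],
  [0,0,0,0,0,0.5,0.5],
  [0,0,0,0,0,0.5,0.5],
  [0,0,0,0,0,0.5,0.5],
  [0,0,0,0,0,0.5,0.5],
  [0,0,0,0,0,0.5,0.5],
  [0,0,0,0,0,0.5,0.5],
  [0,0,0,0,0,0.5,0.5],
])

```text
clock: 54.07
eef_pos: [559.5, 128.2, 249.5]
eef_rot: [-3.142, -0.0, 2.637]
wrist_force: [0.3, -0.1, 0.6]
finger_gap: 47.0
finger_force: 0.0
```

```bash
python3 st.py; python3 -c "
from h import *
snap('scene','kbs.png');print(manip.read_state()['joints'])"
```

```text
54.0667 [559.54 128.16 249.48] [-3.142 -0.     2.637] [ 0.3 -0.1  0.6] [-0.018 -0.167 -0.02 ] 47.0 0.0
[ 1.61379966e-01  3.29592276e-01  1.39838668e+00  1.90900373e-05
  1.41368559e+00 -9.02453155e-01]
```

>>> jog_arm([
  [0,0,-0.2,0,0,0,0.5],
  [0,0,-0.35,0,0,0,0.5],
  [0,0,-0.397,0,0,0,0.5],
  [0,0,-0.397,0,0,0,0.5],
  [0,0,-0.397,0,0,0,0.5],
])

```text
clock: 54.53
eef_pos: [559.8, 128.2, 202.6]
eef_rot: [3.141, 0.0, 2.637]
wrist_force: [0.8, -0.3, 0.1]
finger_gap: 47.3
finger_force: 0.0
```

>>> jog_arm([
  [0,0,0,0,0,0,1],
  [0,0,0,0,0,0,1],
  [0,0,0,0,0,0,1],
  [0,0,0,0,0,0,1],
  [0,0,0,0,0,0,1],
  [0,0,0,0,0,0,1],
  [0,0,0,0,0,0,1],
], grip_force=15)

```text
clock: 55.12
eef_pos: [559.6, 128.1, 202.1]
eef_rot: [-3.142, 0.0, 2.639]
wrist_force: [-0.7, -1.1, 2.2]
finger_gap: 11.7
finger_force: 15.0
```

```bash
cat > av.py <<'E'
from h import *
M=[];F=[]
for i in range(3):
    manip.camera('top'); s=manip.read_state(); M.append(s['moment'][2]);F.append(s['wrist_force'])
print(s['clock'],s['eef_pos'].round(1),s['eef_rot'].round(3),'Mz',np.round(M,3),np.mean(M).round(3),np.mean(F,0).round(1),round(s['finger_gap'],1))
E
python3 st.py;python3 av.py
```

```text
55.1167 [559.56 128.08 202.12] [-3.142  0.     2.639] [-0.7 -1.1  2.2] [-0.053  0.017 -0.099] 11.7 14.999717473983765
55.2667 [559.5 128.1 202.1] [-3.142  0.     2.639] Mz [-0.057 -0.062 -0.101] -0.073 [-1.1 -1.5  1.9] 12.0
```

>>> jog_arm([
  [0,0,0,0,0,-0.065,1],
  [0,0,0,0,0,-0.13,1],
  [0,0,0,0,0,-0.195,1],
  [0,0,0,0,0,-0.26,1],
  [0,0,0,0,0,-0.325,1],
  [0,0,0,0,0,-0.39,1],
  [0,0,0,0,0,-0.43,1],
  [0,0,0,0,0,-0.47,1],
])

```text
clock: 55.93
eef_pos: [559.6, 128.1, 202.1]
eef_rot: [3.142, 0.0, 1.897]
wrist_force: [-0.5, -1.3, 2.6]
finger_gap: 12.1
finger_force: 15.0
```

```bash
python3 st.py; python3 av.py
```

```text
55.9333 [559.56 128.1  202.07] [3.142 0.    1.897] [-0.5 -1.3  2.6] [-0.176  0.084  0.083] 12.1 15.002981722354889
56.0833 [559.6 128.1 202.1] [3.142 0.    1.902] Mz [ 0.019 -0.073 -0.043] -0.032 [-1.1 -1.4  2.6] 11.9
```

```bash
cat > av.py <<'E'
from h import *
s=manip.read_state(); print(round(s['clock'],2),'yaw',s['eef_rot'][2].round(4),'Mz',s['moment'][2].round(3),'e6',s['effort'][5].round(4),'Fz',s['wrist_force'][2].round(1),'qd6',s['qd'][5].round(3))
E
python3 av.py; python3 -c "
from h import *
for i in range(3): manip.camera('top');print(manip.read_state()['effort'][5],manip.read_state()['moment'][2])"
```

```text
56.08 yaw 1.902 Mz -0.043 e6 0.6015 Fz 3.0 qd6 -0.027
0.1506740553304553 -0.07269297086321033
-0.027987826033495367 -0.1534858919589584
-0.07831675931811333 -0.043683066220931654
```

>>> jog_arm([
  [0,0,0,0,0,-0.03,1],
])

```text
clock: 56.32
eef_pos: [559.6, 128.1, 202.1]
eef_rot: [3.141, 0.0, 1.856]
wrist_force: [-2.1, -1.7, 3.1]
finger_gap: 11.9
finger_force: 15.0
```

```bash
python3 av.py
```

```text
56.32 yaw 1.8556 Mz 0.025 e6 -2.1717 Fz 3.1 qd6 0.633
```

>>> jog_arm([
  [0,0,0,0,0,-0.03,1],
])

```text
clock: 56.4
eef_pos: [559.6, 128.1, 202.1]
eef_rot: [3.141, 0.0, 1.806]
wrist_force: [-1.3, -1.4, 3.2]
finger_gap: 11.8
finger_force: 15.0
```

```bash
python3 av.py
```

```text
56.4 yaw 1.8057 Mz 0.105 e6 -1.3383 Fz 3.2 qd6 0.572
```

Run:
```python
from h import *
import pickle
a,b=pickle.load(open('c2.pkl','rb'))
# foot rim lowest visible point: front edge toward camera; collar as reference
R=np.array(a['R']);cam=-R.T@np.array(a['t']);d=cam[:2]-[559.6,127.5];d/=np.linalg.norm(d)
for z in (140,137.75,135.5): print(z,proj(a,[*(np.array([559.6,127.5])+12*d),z]))
print('collar bottom front',proj(a,[*(np.array([559.6,127.5])+21*d),180]),'knob top',proj(a,[559.6,127.5,225]))
im=cv2.imread('pics/kas.png')
for v in range(232,250): print(v,im[v,262:268].sum(2).tolist())
```

```text
140 [264.77174775 241.47542965]
137.75 [264.81231909 242.11569436]
135.5 [264.85284378 242.75522296]
collar bottom front [264.11042684 231.03898753] knob top [263.11960669 215.40264986]Traceback (most recent call last):
  File "<stdin>", line 9, in <module>
    return umr_sum(a, axis, dtype, out, keepdims, initial, where)
numpy.exceptions.AxisError: axis 2 is out of bounds for array of dimension 2
```

>>> jog_arm([
  [0,0,0,0,0,-0.03,1],
])

```text
clock: 56.48
eef_pos: [559.6, 128.1, 202.1]
eef_rot: [3.141, 0.0, 1.758]
wrist_force: [-1.6, -1.7, 3.9]
finger_gap: 11.6
finger_force: 15.0
```

```bash
python3 av.py
```

```text
56.48 yaw 1.7583 Mz 0.068 e6 -1.1268 Fz 3.9 qd6 0.562
```

>>> jog_arm([
  [0,0,0,0,0,-0.03,1],
])

```text
clock: 56.57
eef_pos: [559.6, 128.1, 202.1]
eef_rot: [3.141, 0.0, 1.711]
wrist_force: [-1.7, -1.9, 3.6]
finger_gap: 11.7
finger_force: 15.0
```

```bash
python3 av.py
```

```text
56.57 yaw 1.7111 Mz 0.021 e6 -1.106 Fz 3.6 qd6 0.563
```

>>> jog_arm([
  [0,0,0,0,0,-0.03,1],
])

```text
clock: 56.65
eef_pos: [559.6, 128.1, 202.1]
eef_rot: [3.141, 0.0, 1.664]
wrist_force: [-1.8, -1.6, 3.3]
finger_gap: 12.2
finger_force: 15.0
```

```bash
python3 av.py
```

```text
56.65 yaw 1.664 Mz 0.089 e6 -1.1043 Fz 3.3 qd6 0.56
```

>>> jog_arm([
  [0,0,0,0,0,-0.03,1],
])

```text
clock: 56.73
eef_pos: [559.6, 128.1, 202.1]
eef_rot: [3.141, 0.0, 1.617]
wrist_force: [-1.6, -1.1, 3.1]
finger_gap: 11.9
finger_force: 15.0
```

```bash
python3 av.py
```

```text
56.73 yaw 1.6168 Mz 0.064 e6 -1.1042 Fz 3.1 qd6 0.562
```

>>> jog_arm([
  [0,0,0,0,0,-0.03,1],
])

```text
clock: 56.82
eef_pos: [559.6, 128.1, 202.1]
eef_rot: [3.141, 0.0, 1.57]
wrist_force: [-1.9, -1.1, 3.2]
finger_gap: 12.4
finger_force: 15.0
```

```bash
python3 av.py
```

```text
56.82 yaw 1.5698 Mz 0.111 e6 -1.0969 Fz 3.2 qd6 0.563
```

>>> jog_arm([
  [0,0,0,0,0,-0.03,1],
])

```text
clock: 56.9
eef_pos: [559.6, 128.1, 202.1]
eef_rot: [3.141, 0.0, 1.523]
wrist_force: [-1.7, -1.5, 4.0]
finger_gap: 11.6
finger_force: 15.0
```

```bash
python3 av.py
```

```text
56.9 yaw 1.5226 Mz 0.109 e6 -1.08 Fz 4.0 qd6 0.561
```

>>> jog_arm([
  [0,0,0,0,0,-0.03,1],
])

```text
clock: 56.98
eef_pos: [559.6, 128.1, 202.1]
eef_rot: [3.141, 0.0, 1.476]
wrist_force: [-0.5, -1.8, 4.3]
finger_gap: 12.0
finger_force: 15.0
```

```bash
python3 av.py
```

```text
56.98 yaw 1.4755 Mz 0.139 e6 -1.0643 Fz 4.3 qd6 0.56
```

>>> jog_arm([
  [0,0,0,0,0,-0.03,1],
])

```text
clock: 57.07
eef_pos: [559.6, 128.1, 202.1]
eef_rot: [3.141, 0.0, 1.428]
wrist_force: [-2.8, -1.4, 4.1]
finger_gap: 12.0
finger_force: 15.0
```

```bash
python3 av.py
```

```text
57.07 yaw 1.4284 Mz 0.141 e6 -1.0628 Fz 4.1 qd6 0.561
```

>>> jog_arm([
  [0,0,0,0,0,-0.03,1],
])

```text
clock: 57.15
eef_pos: [559.6, 128.1, 202.1]
eef_rot: [3.141, 0.0, 1.381]
wrist_force: [-1.8, -1.0, 3.7]
finger_gap: 12.2
finger_force: 15.0
```

```bash
python3 av.py
```

```text
57.15 yaw 1.3813 Mz 0.131 e6 -1.0637 Fz 3.7 qd6 0.563
```

>>> jog_arm([
  [0,0,0,0,0,0,0.5],
  [0,0,0,0,0,0,0.5],
  [0,0,0,0,0,0,0.5],
  [0,0,0,0,0,0,0.5],
  [0,0,0,0,0,0,0.5],
  [0,0,0.2,0,0,0,0.5],
  [0,0,0.5,0,0,0,0.5],
  [0,0,0.8,0,0,0,0.5],
])

```text
clock: 57.82
eef_pos: [559.1, 128.1, 298.6]
eef_rot: [-3.14, 0.001, 1.383]
wrist_force: [0.3, 0.0, 1.2]
finger_gap: 46.9
finger_force: 0.0
```

>>> jog_arm([
  [-1,-1,0.3,0,0,0,0.5],
  [-1,-1,0.3,0,0,0,0.5],
  [-1,-1,0.3,0,0,0,0.5],
  [-1,-1,0.3,0,0,0,0.5],
  [-1,-1,0.3,0,0,0,0.5],
  [-1,-1,0.3,0,0,0,0.5],
])

```text
clock: 58.32
eef_pos: [438.8, 7.1, 335.2]
eef_rot: [3.139, -0.0, 1.38]
wrist_force: [0.1, -0.3, -0.1]
finger_gap: 47.2
finger_force: 0.0
```

>>> jog_arm([
  [-1,-1,0,0,0,0,0.5],
  [-1,-1,0,0,0,0,0.5],
  [-1,-1,0,0,0,0,0.5],
  [-1,-1,0,0,0,0,0.5],
  [-1,-1,0,0,0,0,0.5],
  [-1,-1,0,0,0,0,0.5],
])

```text
clock: 58.82
eef_pos: [319.5, -112.7, 334.0]
eef_rot: [3.141, -0.0, 1.379]
wrist_force: [0.1, 0.1, -0.2]
finger_gap: 47.2
finger_force: 0.0
```

```bash
python3 st.py;python3 - <<'E'
from h import *
a=snap('scene','kcs.png');b=snap('top','kct.png')
r=lambda im,x,y,w,h,W,H:cv2.resize(im[y:y+h,x:x+w,::-1],(W,H),interpolation=cv2.INTER_CUBIC)
cv2.imwrite('pics/m12.png',np.vstack([r(b['frame'],150,180,200,110,800,440)[:300],np.hstack([r(b['frame'],243,219,50,60,250,300),r(a['frame'],238,195,50,60,250,300),r(a['frame'],215,195,100,100,300,300)])]))
E
```

```text
58.8167 [ 319.53 -112.71  334.02] [ 3.141 -0.     1.379] [ 0.1  0.1 -0.2] [-0.013 -0.088  0.067] 47.2 0.0
```

View pics/m12.png

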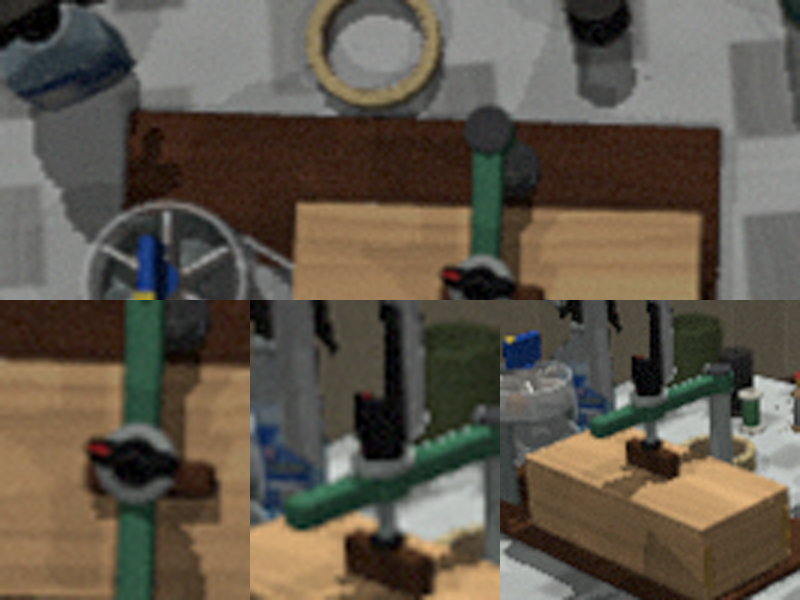

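```bash
python3 -c "
from cell import manip
print(manip.sign_off())"
```

```text
the job is handed in; nothing more can be done
None
```

The job is done and handed in at about 59 s on the robot's clock: four spools and three cedar balls are packed, the lid is flush, the clamp arm is at its stop, and the thumbscrew was stopped about 0.1 rad after its clutch first slipped.

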